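# Load the rinsed cups into the covered drying stand

## Task

Take the blade opener from its rest and lever the dust cover of the drying stand open with it, putting the blade under the cover's front lip and swinging the cover fully up. With the cover open, set every rinsed cup upside down on a drying peg, one cup to a peg and fully down on the stand, then swing the cover gently shut over them. At the end the opener lies in both forks of its rest again, and the transformer and the black adapter have been left alone.

Things in the scene. Friction and masses are not known exactly. Their poses are not given: they have to be found in the camera images.
- stand: fixed drying stand: grey box 170 (x) x 280 (y) x 40 mm high with three upright round pegs on its flat top and a clear dust cover. Origin: centre of its underside on the bench; x points to the back (hinge side), z up. The pegs stand in a row along y, 85 mm apart, 24 mm thick with rounded tops, rising 60 mm above the stand's top
- peg0 (a point): foot of the drying peg at the stand's y = -85 mm: on the peg's axis, at the level of the stand's top (40 mm above the bench); the peg's tip is 60 mm higher. Axes as the stand's
- peg1 (a point): foot of the drying peg at the stand's y = 0 mm: on the peg's axis, at the level of the stand's top (40 mm above the bench); the peg's tip is 60 mm higher. Axes as the stand's
- peg2 (a point): foot of the drying peg at the stand's y = 85 mm: on the peg's axis, at the level of the stand's top (40 mm above the bench); the peg's tip is 60 mm higher. Axes as the stand's
- hinge (a point): middle of the cover's hinge line, 80 mm behind the stand's origin and 40 mm above the bench; the hinge line runs along the stand's y. Axes as the stand's (they do not turn with the cover)
- cover (a joint): angle of the dust cover, rad: 0 shut, 1.5 fully up (stop). Clear hood of 3 mm walls, 276 mm wide, 100 mm high, front wall 160 mm in front of the hinge when shut, open underneath; 0.12 kg with its lip. Its hinge is stiff (about 0.2 N m of friction): it stays where it is left. About 2 N at the lip raises it
- lip (a point): black lip along the bottom of the cover's front wall, part of the cover: 24 mm deep, 120 mm wide, 4 mm thick. Origin: middle of its rear edge on its underside, at the foot of the front wall, 160 mm from the hinge; x points to the hinge, z points up when shut. It reaches to x = -24 mm; shut, its underside is 40 mm above the bench and its front 19 mm overhangs the stand's front face
- opener: blade opener, 145 mm long, 70 g: wooden handle 90 x 20 x 16 mm and flat steel blade 16 mm wide, 3 mm thick. Origin: middle of the handle (all ways); x points along it to the blade's tip at x = 100 mm, y across (20 mm wide), z through the thickness; the blade is at mid-thickness. The handle is from x = -45 to 45 mm. It starts flat in its rest, origin 30 mm above the bench, blade tip pointing away from the robot
- rest: fixed wooden tool rest, 94 x 64 x 34 mm: two forks 10 mm thick at x = -36 and +36 mm, slots 34 mm wide along y, slot floors 22 mm above the bench, ears up to 34 mm; between the forks only a 6 mm base plate. Origin: centre of its underside; x runs along the tool
- cup_a: square metal rinse cup, outside 46 x 46 mm, 80 mm tall, walls 3.5 mm, bottom 4 mm, open at one end, 80 g. Origin: centre of the outside of its bottom; z points from the bottom to the open mouth (at z = 80 mm). It starts lying on a side, mouth roughly to the robot's right (-y, within 0.35 rad). Two or three of the cups are present
- cup_b: square metal rinse cup, outside 46 x 46 mm, 80 mm tall, walls 3.5 mm, bottom 4 mm, open at one end, 80 g. Origin: centre of the outside of its bottom; z points from the bottom to the open mouth (at z = 80 mm). It starts lying on a side, mouth roughly to the robot's right (-y, within 0.35 rad). Two or three of the cups are present
- cup_c: square metal rinse cup, outside 46 x 46 mm, 80 mm tall, walls 3.5 mm, bottom 4 mm, open at one end, 80 g. Origin: centre of the outside of its bottom; z points from the bottom to the open mouth (at z = 80 mm). It starts lying on a side, mouth roughly to the robot's right (-y, within 0.35 rad). Two or three of the cups are present
- transformer: grey mains transformer, 36 x 62 x 43 mm, standing by; origin under its centre
- power_brick: black plastic power adapter, 108 x 62 x 35 mm, lying by; origin under its centre
Mind the look-alikes: they are no part of the job. Several things have the shape of the opener; the one meant has the colours described above.

How it is judged:
By the outcome, as a careful person would: the job done as asked, in the order asked, and still so for the second after the job is handed in, with the robot touching nothing.
Of cup_a, cup_b, cup_c only 2 to 3 are there at a start; the rules pass over those that are not, and their reading is None.
At some moment in a run one of cup_a, cup_b, cup_c may be knocked a few centimetres aside while the robot is not near it.
It also fails if it takes over 192 s, if anything falls off the work surface, if the arm or the gripper's body presses on something with over 40 N, if the wrist force passes 120 N, or if a joint passes its speed limit or range.

## Robot

A 7-joint arm with a two-finger parallel gripper is mounted at the origin on a cart in front of the work surface, level with it; the furniture and walls round the work are solid. World frame = base frame: x ahead of the robot, y to its left, z up, the work surface at z = 0. Lengths are in m, angles in rad, forces in N, time in s.
With the tool pointing down it reaches from about 0.35 to 0.775 m from the base axis. Payload 3.1 kg.
Tool frame: the origin (TCP) lies midway between the tips of the shut fingers; the grasp point (between the pads) lies 19 mm behind it; z points along the fingers, x is the direction in which the jaws open and shut, and the axes are right-handed (so a half turn about z gives the same grasp; the last joint's range is limited). The gripper opens to 85 mm and grips with 20 to 120 N. Pads are 22 mm wide; open, the fingers measure 114 mm over their backs; the gripper's body (76 mm by 85 mm) begins 54 mm behind the grasp point. The pads swing forward as they close: fully open they stand 13 mm farther back than shut.
Start: joints at [-1.361, 0.311, 0.014, 1.512, -0.004, 1.319, -0.027], TCP at [0.137, 0.533, 0.231] pointing down, gripper open.
Joint ranges: [-2.7, 2.7], [-0.3, 1.91], [-1.27, 1.3], [0.12, 2.57], [-1.44, 4.58], [0.2, 2.03], [-3.05, 3.05]. Speed limits (rad/s): [2.79, 2.79, 3.14, 3.14, 3.14, 3.14, 3.14].

## Interface

Orientations are given as a rotation vector (axis times angle).
In Python, from cell import arm, optics, ticket gives the robot as it stands. The module is installed in compiled form; this text tells all that it offers.
- The arm moves only by the tool carry_out, never from a script. Its arguments are lists of equal length, an entry for each row: "dp": the shift along the tool's x, y, z in mm, a list of three; "delta_rot": the turn, a rotation vector about the tool's x, y, z in degrees, a list of three. A call has 1 to 5 rows; each row shifts and turns the commanded pose from where the row before left it, along the tool's axes as they then stand; what a row does not reach is not made up. A row lasts 1/10 s, in which the tool goes at most 50 mm and 8.59 degrees, less where a joint would pass 70% of its speed; a pose out of reach is approached as far as the arm can. A call with a gripper value outside its range is refused whole. "hand" is the closure, from 0 (fully open) to 1 (shut), set as the call begins (left out, the last holds). The fingers move at their own pace and stop on an object; "squeeze" is the grip in N (left out, the last holds). Time passes only in rows, so rows that do not move let the fingers close. It gives the time, the measured TCP pose, the force and the opening at its end, in the units of the state.
- arm.sense(): the state, without advancing time (a new reading comes with each control period).
- optics.snapshot(name): name is "side" or "top"; returns a dict with "pixels" (384x512x3 uint8, red, green, blue), "vertical_fov" (degrees; the focal length in pixels is half the picture's height over the tangent of half this angle, whatever the lens; pixels are square), "cx", "cy" (the principal point, pixels), "dist_coeffs" ([k1, k2, p1, p2, k3] as OpenCV has them; the pictures are not rectified), "world_to_cam" (4x4, takes a point from world to camera coordinates). Camera axes: x right, y down, z forward; pixel columns grow to the right and rows downward; lengths in m; the calibration is good to about 2 mm. A picture is of the moment at which its call begins. There is no depth.
- ticket.sign_off(): hands the job in, once; it reports no verdict.
The state is a dict: "clock": time; "joint_positions": joint angles; "joint_vel": joint speeds; "effort": joint torques, N m; "tcp_pos": TCP position; "ee_rot": TCP orientation; "wrist_force": force on the tool from outside, world axes, zero at the start; "moment": the same for the moment, N m; "finger_gap": opening from 0.0 (shut) to 1.0 (fully open).
Only numpy, scipy, OpenCV 4.12 (cv2) and the standard library are available. Lean on these libraries where they do the work, as an engineer would, in place of code of your own. Each camera call takes 0.05 s, during which the arm holds its last target.

## Working session

There is one attempt and no reset: what is moved stays moved. The work goes in short steps, Python scripts to look and compute and a tool call to move; the robot and the scene stay as the last step left them, time stands still between calls to the robot, and variables do not carry over. Pictures are saved under pics/ and viewed, and the job is handed in when it is done.

Besides the shell and the picture viewer there is one more tool, called after "Request:" in YAML: its name, and indented under it one key for each argument. carry_out: Moves the arm, as the interface text tells. Its arguments: {"type":"object","properties":{"dp":{"type":"array","items":{"type":"array","items":{"type":"number"}}},"delta_rot":{"type":"array","items":{"type":"array","items":{"type":"number"}}},"hand":{"type":"number"},"squeeze":{"type":"number"}},"required":["dp","delta_rot"]}

```bash
mkdir -p pics; ls
cat > h.py <<'E'
import numpy as np, cv2
from cell import arm, optics, ticket
def snap(n,name=None):
    s=optics.snapshot(n)
    if name: cv2.imwrite('pics/'+name+'.png',s['pixels'][:,:,::-1])
    return s
def K(s):
    f=s['pixels'].shape[0]/2/np.tan(np.radians(s['vertical_fov'])/2)
    return np.array([[f,0,s['cx']],[0,f,s['cy']],[0,0,1.]])
def ray(s,uv):
    p=cv2.undistortPoints(np.array([[uv]],float),K(s),np.array(s['dist_coeffs'],float))[0,0]
    M=np.array(s['world_to_cam']);R=M[:3,:3];t=M[:3,3]
    return -R.T@t, R.T@np.array([p[0],p[1],1.])
def onz(s,uv,z):
    o,d=ray(s,uv);return o+d*(z-o[2])/d[2]
def tri(l):
    A=np.zeros((3,3));b=np.zeros(3)
    for s,uv in l:
        o,d=ray(s,uv);d=d/np.linalg.norm(d);P=np.eye(3)-np.outer(d,d);A+=P;b+=P@o
    x=np.linalg.solve(A,b)
    return x,[float(np.linalg.norm(proj(s,x)-uv)) for s,uv in l]
def proj(s,X):
    M=np.array(s['world_to_cam'])
    return cv2.projectPoints(np.array(X,float).reshape(-1,3),cv2.Rodrigues(M[:3,:3])[0],M[:3,3],K(s),np.array(s['dist_coeffs'],float))[0][:,0]
import pickle
def save(s,n): pickle.dump(s,open(n+'.pkl','wb'))
def load(n): return pickle.load(open(n+'.pkl','rb'))
E
python3 - <<'E'
from h import *
np.set_printoptions(precision=4,suppress=True)
for n in('side','top'):
    s=snap(n,n+'0');save(s,n+'0');print({k:v for k,v in s.items() if k!='pixels'})
    M=s['world_to_cam'];print(-M[:3,:3].T@M[:3,3])
print(arm.sense())
E
```

```text
pics
{'vertical_fov': 44.8532192059726, 'cx': 252.10994001278263, 'cy': 192.511446934621, 'dist_coeffs': array([-0.0768,  0.    ,  0.    ,  0.    ,  0.    ]), 'world_to_cam': array([[ 0.863 , -0.5047,  0.021 , -0.545 ],
       [-0.2705, -0.4969, -0.8246,  0.2234],
       [ 0.4266,  0.7059, -0.5654,  1.1363],
       [ 0.    ,  0.    ,  0.    ,  1.    ]])}
[ 0.046  -0.9662  0.8381]
{'vertical_fov': 44.171949445982136, 'cx': 257.4786960848903, 'cy': 193.72101424333576, 'dist_coeffs': array([0.0184, 0.    , 0.    , 0.    , 0.    ]), 'world_to_cam': array([[ 0.0107, -0.9998, -0.0185, -0.0029],
       [-0.9938, -0.0086, -0.1108,  0.5869],
       [ 0.1106,  0.0196, -0.9937,  1.4602],
       [ 0.    ,  0.    ,  0.    ,  1.    ]])}
[ 0.4218 -0.0265  1.5159]
{'clock': 0.1, 'joint_positions': array([-1.3607,  0.3117,  0.014 ,  1.5129, -0.0044,  1.3192, -0.0272]), 'joint_vel': array([ 0.0005, -0.0009,  0.0002, -0.0048,  0.0003,  0.    ,  0.0015]), 'effort': array([  0.0009, -38.0857,   0.1466, -23.124 ,   0.0122,   0.0081,
        -0.    ]), 'tcp_pos': array([0.1369, 0.532 , 0.2303]), 'ee_rot': array([ 2.4816,  1.9241, -0.0026]), 'wrist_force': array([-0.2878,  0.2466, -0.5922]), 'moment': array([ 0.0115,  0.003 , -0.0436]), 'finger_gap': 0.9949220431567898}
```

```bash
ls pics
```

```text
side0.png
top0.png
```

```bash
python3 - <<'E'
from h import *
def crop(n,x0,y0,x1,y1,k,o):
    p=load(n)['pixels'][y0:y1,x0:x1,::-1];cv2.imwrite('pics/'+o,cv2.resize(p,None,fx=k,fy=k,interpolation=cv2.INTER_CUBIC))
crop('top0',125,120,245,250,6/1.3,'c1.png')
crop('top0',220,110,400,270,4.4,'c2.png')
crop('side0',160,130,250,220,6.5,'c3.png')
crop('side0',210,140,340,330,3.1,'c4.png')
E
cat > fit.py <<'E'
from h import *
from scipy.optimize import least_squares
def c1(p): return np.array(p)/ (6/1.3)+[125,120]
def c2(p): return np.array(p)/4.4+[220,110]
def c3(p): return np.array(p)/6.5+[160,130]
def c4(p): return np.array(p)/3.1+[210,140]
def T(q,P):
    x,y,z,a=q;c,s=np.cos(a),np.sin(a);P=np.atleast_2d(np.array(P,float))
    return np.c_[x+c*P[:,0]-s*P[:,1],y+s*P[:,0]+c*P[:,1],z+P[:,2]]
def fit(obs,q0,fixz=None):
    # obs: list of (snap, P, uv)
    def r(q):
        q=np.array(q) if fixz is None else np.array([q[0],q[1],fixz,q[2]])
        return np.concatenate([proj(s,T(q,P))[0]-uv for s,P,uv in obs])
    q0=np.array(q0,float)
    if fixz is not None:q0=q0[[0,1,3]]
    R=least_squares(r,q0,loss='soft_l1')
    return R.x,r(R.x).reshape(-1,2)
E
python3 - <<'E'
from fit import *
np.set_printoptions(precision=4,suppress=True)
t=load('top0');s=load('side0')
print('pegs')
for a,b in zip([(131,227),(250,235),(370,243)],[(160,100),(204,145),(250,190)]): print(tri([(t,c2(a)),(s,c4(b))]))
print('cover corners')
for a,b in zip([(42,308),(58,72),(466,95),(450,330)],[(77,57),(212,25),(378,160),(217,207)]): print(tri([(t,c2(a)),(s,c4(b))]))
print('opener'); 
print(tri([(t,c2((688,446))),(s,c4((265,473)))]))
print(tri([(t,c2((654,643))),(s,c4((87,505)))]))
for p in [(641,638),(668,648),(654,529),(683,535)]: print(onz(t,c2(p),.038))
for p in [(677,445),(699,447)]: print(onz(t,c2(p),.0315))
print('green',onz(t,c2((365,560)),.016),onz(t,c2((535,470)),.01))
print('cups top face')
C={'L':[(132,350),(253,353),(256,422),(128,416)],'U':[(281,235),(401,262),(391,318),(273,291)],'D':[(328,486),(438,453),(460,515),(345,550)]}
S={'L':[(185,148),(252,218),(170,238),(112,170)],'U':[(415,195),(468,270),(380,287),(330,210)],'D':[(135,315),(243,378),(168,416),(62,350)]}
for k in C:
    for a,b in zip(C[k],S[k]): print(k,*tri([(t,c1(a)),(s,c3(b))]),onz(t,c1(a),.046))
print('brick/transformer/cyl')
for p in [(47,160),(130,150),(145,295),(65,305)]: print(onz(t,c1(p),.035))
for p in [(330,70),(390,57),(403,105),(345,125)]: print(onz(t,c1(p),.043))
E
```

```text
pegs
(array([0.6763, 0.0256, 0.1066]), [0.0803150451394835, 0.08152022514958684])
(array([ 0.6727, -0.0566,  0.104 ]), [0.39665562480954436, 0.4200563784101998])
(array([ 0.6674, -0.1388,  0.1064]), [0.45838342249596953, 0.5066521104308117])
cover corners
(array([0.6157, 0.0826, 0.1416]), [0.4157549081825942, 0.41219059315687717])
(array([0.7724, 0.0771, 0.1391]), [1.397744498473522, 1.3361954564765024])
(array([ 0.7597, -0.1988,  0.1446]), [0.34529981628727546, 0.37833415183870095])
(array([ 0.6011, -0.1877,  0.1431]), [0.2771304806216787, 0.31798850500478687])
opener
(array([ 0.5338, -0.3685,  0.0338]), [0.26619721391596146, 0.3536856782685311])
(array([ 0.3955, -0.34  ,  0.0457]), [0.14249540577932038, 0.19475893551237958])
[ 0.3992 -0.3328  0.038 ]
[ 0.3924 -0.3515  0.038 ]
[ 0.4754 -0.3431  0.038 ]
[ 0.4714 -0.3633  0.038 ]
[ 0.5354 -0.3617  0.0315]
[ 0.5341 -0.3772  0.0315]
green [ 0.4519 -0.1417  0.016 ] [ 0.518  -0.2645  0.01  ]
cups top face
L [0.5733 0.3281 0.0498] [0.765765559771796, 0.7026093928077319] [0.5759 0.3282 0.046 ]
L [0.5727 0.2455 0.0506] [0.48870324859390624, 
[... 448 characters left out ...]
3, 0.3630044159995529] [0.5993 0.1525 0.046 ]
U [0.6132 0.234  0.0501] [1.1692014449110182, 1.1106385213998364] [0.6171 0.2333 0.046 ]
D [0.4846 0.192  0.0495] [0.06685708508470257, 0.06646822469451225] [0.4849 0.1925 0.046 ]
D [0.5075 0.1185 0.0491] [0.05058399534135085, 0.051898685732145455] [0.5079 0.1187 0.046 ]
D [0.4647 0.1032 0.0511] [0.5315763366292152, 0.5544989206946028] [0.4663 0.1031 0.046 ]
D [0.442  0.1794 0.0501] [0.04617781573724338, 0.04657629869199005] [0.4421 0.1799 0.046 ]
brick/transformer/cyl
[0.7086 0.3943 0.035 ]
[0.716 0.337 0.035]
[0.6151 0.3232 0.035 ]
[0.6077 0.378  0.035 ]
[0.7715 0.1987 0.043 ]
[0.7809 0.1575 0.043 ]
[0.7473 0.1478 0.043 ]
[0.733  0.1874 0.043 ]
```

Run:
```python
from fit import *
np.set_printoptions(precision=4,suppress=True)
t=load('top0');s=load('side0')
obs=[]
for P,a,b in [((-.08,.138,.14),(42,308),(77,57)),((.08,.138,.14),(58,72),(212,25)),((.08,-.138,.14),(466,95),(378,160)),((-.08,-.138,.14),(450,330),(217,207))]:
    obs+=[(t,P,c2(a)),(s,P,c4(b))]
q,r=fit(obs,[.68,-.05,0,0]);print(q);print(r)
q,r=fit(obs,[.68,-.05,0,0],fixz=0);print(q)
q4=[q[0],q[1],0,q[2]]
pk={}
for n,sn,(x0,y0,x1,y1),k in [('t',t,(220,110,400,270),4.4),('s',s,(225,130,345,260),5)]:
    im=cv2.resize(sn['pixels'][y0:y1,x0:x1,::-1],None,fx=k,fy=k,interpolation=cv2.INTER_CUBIC)
    def ln(Ps,c):
        p=((proj(sn,T(q4,Ps))-[x0,y0]+.5)*k).astype(int); cv2.polylines(im,[p.reshape(-1,1,2)],False,c,1)
    for z in(.04,.14): ln([(-.08,.138,z),(.08,.138,z),(.08,-.138,z),(-.08,-.138,z),(-.08,.138,z)],(0,0,255))
    for z in(0,.04): ln([(-.085,.14,z),(.085,.14,z),(.085,-.14,z),(-.085,-.14,z),(-.085,.14,z)],(255,0,0))
    ln([(-.08,.06,.04),(-.104,.06,.04),(-.104,-.06,.04),(-.08,-.06,.04)],(0,255,255))
    for y in(-.085,0,.085):
        a=np.linspace(0,2*np.pi,30)
        ln(np.c_[.012*np.cos(a),y+.012*np.sin(a),0*a+.09],(0,200,0)); ln([(0,y,.04),(0,y,.1)],(0,200,0))
    cv2.imwrite(f'pics/ov_{n}.png',im)
```

```text
[ 0.6876 -0.0566  0.0021 -0.0519]
[[-0.7722 -0.1277]
 [-1.097  -0.4499]
 [-0.6905  0.2429]
 [ 1.9881 -1.228 ]
 [-0.3447  0.2797]
 [ 0.4158  0.6086]
 [ 0.7017  0.4854]
 [ 0.6582  0.8694]]
[ 0.6882 -0.0561 -0.0522]
```

Run:
```python
from fit import *
np.set_printoptions(precision=4,suppress=True)
t=load('top0');s=load('side0')
for u in [(452,305),(452,315)]: print(tri([(t,c2((233,30))),(s,np.array(u)/5+[225,130])]))
# bowl rim near edge
c=tri([(t,c2((233,30))),(s,np.array((452,308))/5+[225,130])])[0]
for p in [(170,30),(296,30),(233,88)]: print(onz(t,c2(p),c[2]))
# drawers front base
print(onz(t,(212,80),.2),onz(t,(310,82),.2),onz(t,(212,82),.0))
for p in [(200,545),(250,432)]: print(onz(t,c2(p),.006))
```

```text
(array([ 0.8352, -0.0435,  0.0291]), [0.4691987748850497, 0.4817341224043005])
(array([ 0.837 , -0.0433,  0.021 ]), [0.6353382089472439, 0.6533265866075114])
[0.837  0.0019 0.0267]
[ 0.8375 -0.0904  0.0267]
[ 0.7939 -0.0446  0.0267]
[0.8963 0.1339 0.2   ] [ 0.8915 -0.1475  0.2   ] [0.9616 0.1581 0.    ]
[ 0.4616 -0.0234  0.006 ]
[ 0.5438 -0.059   0.006 ]
```

```bash
python3 - <<'E'
from fit import *
t=load('top0');s=load('side0')
x0,y0,x1,y1=270,160,345,235;k=8
im=cv2.resize(s['pixels'][y0:y1,x0:x1,::-1],None,fx=k,fy=k,interpolation=cv2.INTER_CUBIC)
a=np.linspace(0,2*np.pi,60)
for z,c in [(.0,(255,0,0)),(.03,(0,0,255)),(.06,(0,255,0)),(.09,(0,255,255))]:
    m=onz(t,c2((233,30)),z); r=np.linalg.norm(onz(t,c2((170,30)),z)-onz(t,c2((296,30)),z))/2
    P=np.c_[m[0]+r*np.cos(a),m[1]+r*np.sin(a),0*a+z]
    p=((proj(s,P)-[x0,y0]+.5)*k).astype(int);cv2.polylines(im,[p.reshape(-1,1,2)],True,c,1)
cv2.imwrite('pics/bowl.png',im)
E
cat > plan.py <<'E'
from h import *
from scipy.spatial.transform import Rotation as Ro, Slerp
import json,sys
def cur():
    s=arm.sense();return np.array(s['tcp_pos']),Ro.from_rotvec(s['ee_rot']),s
def down(xang): return Ro.from_euler('z',xang)*Ro.from_euler('x',np.pi)
def plan(wps,dpmax=42,rmax=8,rd=1,ra=.5,start=None):
    """wps list of (pos,Rot)"""
    p,R=start if start else cur()[:2]
    rows=[]
    for tp,tR in wps:
        tp=np.array(tp,float)
        d=np.linalg.norm(tp-p)*1000;a=np.degrees((R.inv()*tR).magnitude())
        n=max(1,int(np.ceil(max(d/dpmax,a/rmax))))
        p0=p.copy();sl=Slerp([0,1],Ro.concatenate([R,tR]))
        for i in range(1,n+1):
            gp=p0+(tp-p0)*i/n;gR=sl(i/n)
            dp=np.round(R.inv().apply(gp-p)*1000/rd)*rd
            dr=np.round(np.degrees((R.inv()*gR).as_rotvec())/ra)*ra
            rows.append((dp,dr));p=p+R.apply(dp/1000);R=R*Ro.from_rotvec(np.radians(dr))
    f=lambda v:[float(x)+0.0 if x%1 else int(x) for x in v]
    for i in range(0,len(rows),5):
        print('dp',json.dumps([f(r[0]) for r in rows[i:i+5]]),' rot',json.dumps([f(r[1]) for r in rows[i:i+5]]))
    print('end',p.round(4),R.as_rotvec().round(3))
    return p,R
E
python3 - <<'E'
from plan import *
plan([((.42,.25,.26),down(1.319)),((.45,-.15,.25),down(1.35)),((.438,-.3505,.15),down(1.377))],rmax=8)
E
```

```text
dp [[-20, 34, -3], [-21, 35, -3], [-20, 34, -3], [-20, 35, -3], [-20, 34, -3]]  rot [[0, 0, 0], [0, 0, 0], [0, 0, 0], [0, 0, 0], [0, 0, 0]]
dp [[-21, 35, -3], [-20, 34, -2], [-20, 35, -3], [-20, 34, -3], [-21, 34, -3]]  rot [[0, 0, 0], [0, 0, 0], [0, 0, 0], [0, 0, 0], [0, 0, 0]]
dp [[-38, 13, 1], [-38, 13, 1], [-38, 12, 1], [-38, 13, 1], [-38, 13, 1]]  rot [[0, 0, 0], [0, 0, -0.5], [0, 0, 0], [0, 0, 0], [0, 0, -0.5]]
dp [[-38, 12, 1], [-38, 12, 1], [-39, 12, 2], [-38, 12, 1], [-38, 12, 1]]  rot [[0, 0, 0], [0, 0, 0], [0, 0, -0.5], [0, 0, 0], [0, 0, -0.5]]
dp [[-33, 5, 17], [-33, 6, 16], [-33, 4, 17], [-33, 5, 17], [-33, 5, 16]]  rot [[0, 0, 0], [0, 0, -0.5], [0, 0, 0], [0, 0, -0.5], [0, 0, 0]]
dp [[-34, 5, 17]]  rot [[0, 0, -0.5]]
end [ 0.4381 -0.3509  0.1501] [ 2.422  1.999 -0.003]
```

Request:
carry_out:
  dp:
    - [-20,34,-3]
    - [-21,35,-3]
    - [-20,34,-3]
    - [-20,35,-3]
    - [-20,34,-3]
  delta_rot:
    - [0,0,0]
    - [0,0,0]
    - [0,0,0]
    - [0,0,0]
    - [0,0,0]
  hand: 0.5

```text
clock: 0.6
tcp_pos: [0.2793, 0.3904, 0.246]
ee_rot: [2.483, 1.925, -0.001]
wrist_force: [0.7, 0.1, 0.5]
finger_gap: 0.5
```

Request:
carry_out:
  dp:
    - [-21,35,-3]
    - [-20,34,-2]
    - [-20,35,-3]
    - [-20,34,-3]
    - [-21,34,-3]
  delta_rot:
    - [0,0,0]
    - [0,0,0]
    - [0,0,0]
    - [0,0,0]
    - [0,0,0]

```text
clock: 1.1
tcp_pos: [0.4202, 0.2491, 0.2601]
ee_rot: [-2.482, -1.925, 0.001]
wrist_force: [0.7, 0.6, -0.2]
finger_gap: 0.499
```

Request:
carry_out:
  dp:
    - [-38,13,1]
    - [-38,13,1]
    - [-38,12,1]
    - [-38,13,1]
    - [-38,13,1]
  delta_rot:
    - [0,0,0]
    - [0,0,-0.5]
    - [0,0,0]
    - [0,0,0]
    - [0,0,-0.5]

```text
clock: 1.6
tcp_pos: [0.4348, 0.0489, 0.2549]
ee_rot: [-2.465, -1.947, 0.001]
wrist_force: [0.9, -0.9, 0.2]
finger_gap: 0.493
```

Request:
carry_out:
  dp:
    - [-38,12,1]
    - [-38,12,1]
    - [-39,12,2]
    - [-38,12,1]
    - [-38,12,1]
  delta_rot:
    - [0,0,0]
    - [0,0,0]
    - [0,0,-0.5]
    - [0,0,0]
    - [0,0,-0.5]

```text
clock: 2.1
tcp_pos: [0.4496, -0.1505, 0.249]
ee_rot: [-2.448, -1.968, -0.0]
wrist_force: [-0.0, 0.9, -0.9]
finger_gap: 0.502
```

Request:
carry_out:
  dp:
    - [-33,5,17]
    - [-33,6,16]
    - [-33,4,17]
    - [-33,5,17]
    - [-33,5,16]
  delta_rot:
    - [0,0,0]
    - [0,0,-0.5]
    - [0,0,0]
    - [0,0,-0.5]
    - [0,0,0]

```text
clock: 2.6
tcp_pos: [0.4396, -0.3165, 0.165]
ee_rot: [-2.43, -1.989, 0.0]
wrist_force: [0.7, -0.4, 0.3]
finger_gap: 0.501
```

Run:
```python
from plan import *
p,R,s=cur();print(s);
sn=snap('top','t1');save(sn,'t1');sn=snap('side','s1');save(sn,'s1')
plan([((.438,-.3505,.1),down(1.377))])
```

```text
{'clock': 2.6, 'joint_positions': array([ 0.05865588,  0.40070041,  0.71840034,  1.65850434, -0.28038073,
        1.18966325,  2.21537058]), 'joint_vel': array([ 0.73998656,  0.55487779, -0.03124235, -0.24943226, -0.39237158,
       -0.16827577,  0.79461431]), 'effort': array([ -1.75213628, -36.96921945,   6.93065733, -20.05523622,
         0.5008371 ,   0.20209816,  -0.6143113 ]), 'tcp_pos': array([ 0.43960981, -0.31648103,  0.16499731]), 'ee_rot': array([-2.43002263e+00, -1.98905831e+00,  8.97206566e-05]), 'wrist_force': array([ 0.70885943, -0.35037959,  0.26018747]), 'moment': array([-0.0075326 , -0.01255004, -0.0837738 ]), 'finger_gap': 0.5007308427845271}
dp [[-14, 4, 32], [-15, 4, 32]]  rot [[0, 0, -0.5], [-0.5, 0, -0.5]]
end [ 0.4375 -0.3506  0.0998] [ 2.419e+00  1.997e+00 -1.000e-03]
```

Request:
carry_out:
  dp:
    - [-14,4,32]
    - [-15,4,32]
    - [0,0,30]
  delta_rot:
    - [0,0,-0.5]
    - [0,0,-0.5]
    - [0,0,0]

```text
clock: 3.0
tcp_pos: [0.442, -0.3475, 0.0713]
ee_rot: [2.415, 2.007, -0.002]
wrist_force: [-0.2, -0.2, 0.4]
finger_gap: 0.501
```

Run:
```python
from plan import *
p,R,s=cur();print(p,R.as_rotvec(),s['joint_positions'])
sn=snap('side');im=sn['pixels'][190:340,200:330,::-1]
q=[.438,-.3505,.03,-.194]
from fit import T
k=4;im=cv2.resize(im,None,fx=k,fy=k,interpolation=cv2.INTER_CUBIC)
def ln(P,c):
    u=((proj(sn,P)-[200,190]+.5)*k).astype(int);cv2.polylines(im,[u.reshape(-1,1,2)],False,c,1)
ln(T(q,[(-.045,-.01,.008),(.045,-.01,.008),(.045,.01,.008),(-.045,.01,.008),(-.045,-.01,.008)]),(0,255,0))
ln(T(q,[(.045,-.008,.0015),(.1,-.008,.0015),(.1,.008,.0015),(.045,.008,.0015)]),(0,255,0))
ln(np.array([p,p-[0,0,p[2]-.012]]),(0,0,255))
cv2.imwrite('pics/s2.png',im)
```

```text
[ 0.44200589 -0.34745455  0.07130312] [ 2.41461076e+00  2.00749337e+00 -1.69045289e-03] [ 0.16161763  0.5427822   0.66294298  1.71323068 -0.38152528  1.01706812
  2.34562311]
```

Run:
```python
from plan import *
plan([((.4375,-.3505,.05),down(1.377)),((.4375,-.3505,.013),down(1.377))],dpmax=25,rd=.5,ra=.1)
```

```text
dp [[-7.5, 0, 16], [0, 0, 18.5], [0, 0, 18.5]]  rot [[-0.5, -0.2, 0.6000000000000001], [0, 0, 0], [0, 0, 0]]
end [ 0.4376 -0.3505  0.013 ] [-2.425 -1.996  0.   ]
```

Request:
carry_out:
  dp:
    - [-7.5,0,16]
    - [0,0,18.5]
    - [0,0,18.5]
    - [0,0,0]
  delta_rot:
    - [-0.5,-0.2,0.6]
    - [0,0,0]
    - [0,0,0]
    - [0,0,0]

```text
clock: 3.45
tcp_pos: [0.4403, -0.3505, 0.0175]
ee_rot: [2.421, 1.997, 0.004]
wrist_force: [0.3, -0.2, -0.5]
finger_gap: 0.496
```

Request:
carry_out:
  dp:
    - [0,0,0]
    - [0,0,0]
    - [0,0,0]
    - [0,0,0]
  delta_rot:
    - [0,0,0]
    - [0,0,0]
    - [0,0,0]
    - [0,0,0]
  hand: 1
  squeeze: 40

```text
clock: 3.85
tcp_pos: [0.4423, -0.3538, 0.0207]
ee_rot: [2.416, 1.991, 0.006]
wrist_force: [0.3, -0.1, 3.5]
finger_gap: 0.218
```

Run:
```python
from plan import *
p,R,s=cur();print(p,R.as_rotvec(),s['joint_positions'],s['finger_gap'])
sn=snap('side','s3')
```

```text
[ 0.4422625  -0.35378124  0.02069826] [2.41558327 1.99107491 0.00621778] [ 0.20053593  0.6090077   0.62528529  1.75318859 -0.44077101  0.91057876
  2.3913296 ] 0.21820155259457433
```

Request:
carry_out:
  dp:
    - [0,0,0]
    - [0,0,0]
  delta_rot:
    - [0,0,0]
    - [0,0,0]
  squeeze: 80

```text
clock: 4.1
tcp_pos: [0.4424, -0.3539, 0.0208]
ee_rot: [2.416, 1.991, 0.007]
wrist_force: [-0.3, 1.4, 5.6]
finger_gap: 0.211
```

Request:
carry_out:
  dp:
    - [0,0,0]
    - [0,0,0]
  delta_rot:
    - [0,0,0]
    - [0,0,0]

```text
clock: 4.3
tcp_pos: [0.4424, -0.3539, 0.0208]
ee_rot: [2.416, 1.991, 0.007]
wrist_force: [-0.7, 0.3, 6.9]
finger_gap: 0.213
```

Request:
carry_out:
  dp:
    - [0,0,-10]
    - [0,0,-15]
    - [0,0,-20]
    - [0,0,-20]
    - [0,0,0]
  delta_rot:
    - [0,0,0]
    - [0,0,0]
    - [0,0,0]
    - [0,0,0]
    - [0,0,0]

```text
clock: 4.8
tcp_pos: [0.4425, -0.3552, 0.088]
ee_rot: [2.412, 1.987, 0.007]
wrist_force: [-0.0, -1.0, -0.4]
finger_gap: 0.213
```

Request:
carry_out:
  dp:
    - [0,0,0]
    - [0,0,0]
    - [0,0,0]
  delta_rot:
    - [0,0,0]
    - [0,0,0]
    - [0,0,0]

```text
clock: 5.1
tcp_pos: [0.4401, -0.3522, 0.0832]
ee_rot: [2.419, 1.994, 0.004]
wrist_force: [0.3, -0.1, -0.5]
finger_gap: 0.209
```

Run:
```python
from plan import *
p,R,s=cur();print(s['clock'],p,R.as_rotvec(),s['joint_positions'],s['finger_gap'])
sn=snap('side','s3');save(sn,'s4');cv2.imwrite('pics/s4.png',cv2.resize(sn['pixels'][200:340,190:330,::-1],None,fx=4.2,fy=4.2,interpolation=cv2.INTER_CUBIC))
p,R,s=cur();print(s['clock'],p)
```

```text
5.1 [ 0.44010322 -0.35223894  0.08320283] [2.41929319 1.99366777 0.00368196] [ 0.16387852  0.52777005  0.67303597  1.70363446 -0.37552967  1.03524639
  2.34174311] 0.20918191165001052
5.15 [ 0.44016909 -0.35237009  0.08329571]
```

Run:
```python
from plan import *
p,R,s=cur();sn=load('s4')
tip=np.array((456,311))/4.2+[190,200]
for z in(.088,.0925,.097):
    X=onz(sn,tip,z);print(X,R.inv().apply(X-p)*1000)
print(proj(sn,p))
print(R.as_matrix())
t=snap('top','t4');save(t,'t4')
print(onz(t,proj(t,X)[0],.1),proj(t,X))
cv2.imwrite('pics/t4.png',cv2.resize(t['pixels'][190:280,320:420,::-1],None,fx=6,fy=6,interpolation=cv2.INTER_CUBIC))
```

```text
[ 0.53903612 -0.36464739  0.088     ] [ 6.83933677 99.42054109 -4.04129697]
[ 0.53607815 -0.36825644  0.0925    ] [ 2.7197117  97.23794603 -8.54571556]
[ 0.53312019 -0.3718655   0.097     ] [ -1.39991336  95.05535097 -13.05013415]
[[258.64268132 287.54584457]]
[[ 0.1911889   0.98153351  0.006227  ]
 [ 0.98154986 -0.19116769 -0.00384592]
 [-0.0025845   0.00684741 -0.99997322]]
[ 0.53288474 -0.37113519  0.1       ] [[382.27087177 210.29076377]]
```

Run:
```python
from plan import *
p,R,s=cur()
X,e=tri([(load('t4'),np.array((376,119))/6+[320,190]),(load('s4'),np.array((456,312))/4.2+[190,200])])
print(X,e,R.inv().apply(X-p)*1000)
# blade direction from top: base of blade center (354,230)
b=onz(load('t4'),np.array((357,228))/6+[320,190],X[2]);print(b,X-b,np.arctan2(*(X-b)[1::-1]))
```

```text
[ 0.53371327 -0.37263499  0.09680433] [0.30911737166838194, 0.4079516696648402] [ -1.89113324  95.66838948 -12.68666458]
[ 0.48022709 -0.36273137  0.09680433] [ 5.34861803e-02 -9.90361531e-03  5.55111512e-17] -0.18308853071209932
```

```bash
cat > lev.py <<'E'
from plan import *
SQ=np.array([.688,-.0561]);SA=-.052
def st(x,y,z):
    c,s=np.cos(SA),np.sin(SA);return np.array([SQ[0]+c*x-s*y,SQ[1]+s*x+c*y,z])
TIP=np.array([0,.096,-.010])
def tipat(x,y,z,pitch=0,tip=TIP):
    # pitch>0 blade up
    R=down(np.pi/2+SA)*Ro.from_euler('x',-pitch)
    return st(x,y,z)-R.apply(tip),R
E
python3 - <<'E'
from lev import *
p,R=tipat(0,0,0,.3);print(R.apply([0,1,0]))
plan([((.43,-.3,.13),down(1.45)),((.435,-.10,.13),tipat(0,0,0)[1]),tipat(-.15,0,.06),tipat(-.15,0,.030)],dpmax=38)
E
```

```text
[ 0.95404517 -0.04965511  0.29552021]
dp [[25, -10, -23], [25, -9, -24], [33, -3, 0], [33, -3, 0], [34, -3, 0]]  rot [[0, 0, -2], [0.5, 0, -2], [0, 0, -0.5], [0, 0, -1], [0, 0, -0.5]]
dp [[33, -2, 0], [33, -1, 0], [33, -2, 0], [19, 2, 26], [19, 1, 27]]  rot [[0, 0, -0.5], [0, 0, -1], [0, 0, -0.5], [0, 0, 0], [0, 0, 0]]
dp [[20, 2, 26], [0, 0, 30]]  rot [[0, 0, 0], [0, 0, 0]]
end [ 0.4424 -0.043   0.0204] [ 2.279  2.162 -0.006]
```

Request:
carry_out:
  dp:
    - [25,-10,-23]
    - [25,-9,-24]
    - [33,-3,0]
    - [33,-3,0]
    - [34,-3,0]
  delta_rot:
    - [0,0,-2]
    - [0.5,0,-2]
    - [0,0,-0.5]
    - [0,0,-1]
    - [0,0,-0.5]

```text
clock: 5.7
tcp_pos: [0.4323, -0.1987, 0.1305]
ee_rot: [2.315, 2.12, -0.005]
wrist_force: [-0.6, -0.4, 0.5]
finger_gap: 0.209
```

Request:
carry_out:
  dp:
    - [33,-2,0]
    - [33,-1,0]
    - [33,-2,0]
    - [19,2,26]
    - [19,1,27]
  delta_rot:
    - [0,0,-0.5]
    - [0,0,-1]
    - [0,0,-0.5]
    - [0,0,0]
    - [0,0,0]

```text
clock: 6.2
tcp_pos: [0.4411, -0.0617, 0.0771]
ee_rot: [2.275, 2.161, -0.001]
wrist_force: [0.5, -0.9, -0.8]
finger_gap: 0.208
```

Request:
carry_out:
  dp:
    - [20,2,26]
    - [0,0,20]
    - [0,0,0]
    - [0,0,0]
  delta_rot:
    - [0,0,0]
    - [0,0,0]
    - [0,0,0]
    - [0,0,0]

```text
clock: 6.6
tcp_pos: [0.4428, -0.0442, 0.031]
ee_rot: [2.279, 2.159, -0.007]
wrist_force: [0.3, 0.0, -0.7]
finger_gap: 0.213
```

Run:
```python
from plan import *
p,R,s=cur();print(s['clock'],p,R.as_rotvec(),s['joint_positions'],s['finger_gap'])
for n,(x0,y0,x1,y1) in {'side':(170,180,300,290),'top':(220,150,340,270)}.items():
    sn=snap(n);save(sn,'l_'+n);cv2.imwrite(f'pics/l_{n}.png',cv2.resize(sn['pixels'][y0:y1,x0:x1,::-1],None,fx=5,fy=5,interpolation=cv2.INTER_CUBIC))
p,R,s=cur();print(s['clock'],p)
```

```text
6.6 [ 0.44284245 -0.04417343  0.03101645] [ 2.27861771  2.15931478 -0.00656537] [-0.3998926   0.36913459  0.55632779  2.05745324 -0.26599257  0.78545756
  1.83316981] 0.21330146521722265
6.7 [ 0.44408891 -0.04433866  0.03205008]
```

Run:
```python
from lev import *
t=load('l_top');s=load('l_side')
A=lambda p:np.array(p)/5+[220,150]
B=lambda p:np.array(p)/5+[170,180]
p,R,_=cur()
X,e=tri([(t,A((277,294))),(s,B((314,187)))]);print(X,e,R.inv().apply(X-p)*1000)
def tost(X):
    d=X[:2]-SQ;c,ss=np.cos(SA),np.sin(SA);return np.array([c*d[0]+ss*d[1],-ss*d[0]+c*d[1],X[2]])
print('tip st',tost(X))
for a,b in [((175,218),(340,97)),((372,230),(437,212))]:
    X,e=tri([(t,A(a)),(s,B(b))]);print(X,e,tost(X))
    print(tost(onz(t,A(a),.044)),tost(onz(s,B(b),.044)))
```

```text
[ 0.5378755  -0.05333659  0.04210473] [0.37575376078151007, 0.41840342702457384] [-3.94633733 94.15500946 -9.86114488]
tip st [-0.15006521 -0.00504329  0.04210473]
[0.58658955 0.00973247 0.04792717] [0.3913738218455469, 0.41623938110001923] [-0.10469512  0.06047252  0.04792717]
[-0.10540021  0.06105406  0.044     ] [-0.10106476  0.0651296   0.044     ]
[ 0.57981925 -0.11301365  0.04920153] [0.33561557904038886, 0.380583841580139] [-0.10507635 -0.06245958  0.04920153]
[-0.10546765 -0.06231341  0.044     ] [-0.10081863 -0.05693466  0.044     ]
```

Request:
carry_out:
  dp:
    - [0,0,10]
    - [2,20,0]
    - [0,20,0]
    - [0,17,0]
    - [0,0,0]
  delta_rot:
    - [-0.4,0,0]
    - [0,0,0]
    - [0,0,0]
    - [0,0,0]
    - [0,0,0]

```text
clock: 7.2
tcp_pos: [0.504, -0.0453, 0.0231]
ee_rot: [2.271, 2.153, 0.009]
wrist_force: [0.9, 0.2, -0.8]
finger_gap: 0.214
```

Run:
```python
from plan import *
p,R,s=cur();print(s['clock'],p,R.as_rotvec(),s['joint_positions'],s['wrist_force'])
for n,(x0,y0,x1,y1) in {'side':(170,180,300,290),'top':(220,150,340,270)}.items():
    sn=snap(n);save(sn,'l_'+n);cv2.imwrite(f'pics/m_{n}.png',cv2.resize(sn['pixels'][y0:y1,x0:x1,::-1],None,fx=5,fy=5,interpolation=cv2.INTER_CUBIC))
p,R,s=cur();print(s['clock'],p,R.as_matrix())
```

```text
7.2 [ 0.50395142 -0.04532527  0.02313123] [2.270528   2.15313529 0.00859332] [-0.35556765  0.47776473  0.52741503  1.9176586  -0.31820843  0.81549557
  1.85849238] [ 0.91981843  0.19640488 -0.75279083]
7.3 [ 0.50000784 -0.04497597  0.02203255] [[ 0.05349917  0.99854439  0.00685056]
 [ 0.99856056 -0.05347123 -0.00419906]
 [-0.00382664  0.00706534 -0.99996772]]
```

```bash
cat >> lev.py <<'E'
def arc(th,r=.172,pitch=0):
    return tipat(.08-r*np.cos(th),0,.040-.0015+r*np.sin(th),pitch)
E
python3 - <<'E'
from lev import *
plan([arc(t) for t in np.arange(0.04,1.31,.085)],rd=1,ra=.5)
E
```

```text
dp [[-1, 1, -13], [0, 1, -15], [0, 2, -14], [-1, 4, -14], [0, 5, -14]]  rot [[0.5, 0, 0], [0, 0, 0], [0, 0, 0], [0, 0, 0], [0, 0, 0]]
dp [[0, 6, -14], [0, 7, -12], [0, 8, -13], [0, 9, -11], [0, 10, -11]]  rot [[0, 0, 0], [0, 0, 0], [0, 0, 0], [0, 0, 0], [0, 0, 0]]
dp [[0, 11, -9], [0, 12, -9], [0, 12, -8], [0, 13, -6], [0, 14, -6]]  rot [[0, 0, 0], [0, 0, 0], [0, 0, 0], [0, 0, 0], [0, 0, 0]]
end [ 0.6149 -0.0525  0.1909] [ 2.279  2.16  -0.006]
```

Request:
carry_out:
  dp:
    - [0,1,-13]
    - [0,1,-15]
    - [0,2,-14]
    - [-1,4,-14]
    - [0,5,-14]
  delta_rot:
    - [0.5,0,0]
    - [0,0,0]
    - [0,0,0]
    - [0,0,0]
    - [0,0,0]

```text
clock: 7.8
tcp_pos: [0.5093, -0.0457, 0.091]
ee_rot: [-2.277, -2.158, 0.012]
wrist_force: [-1.8, -0.0, -2.6]
finger_gap: 0.213
```

Run:
```python
from plan import *
for n,(x0,y0,x1,y1) in {'side':(170,120,320,270)}.items():
    sn=snap(n);cv2.imwrite(f'pics/n_{n}.png',cv2.resize(sn['pixels'][y0:y1,x0:x1,::-1],None,fx=4,fy=4,interpolation=cv2.INTER_CUBIC))
p,R,s=cur();print(s['clock'],p,R.as_rotvec(),s['wrist_force'])
```

```text
7.85 [ 0.51259879 -0.04610408  0.09350467] [ 2.27942399  2.16072088 -0.00497887] [ 1.2752085  -0.44141837 -0.10340135]
```

Cover is lifting (~0.4 rad) with the blade under the lip. Continue along the arc.

Run:
```python
from lev import *
p,R,_=cur();tip=p+R.apply(TIP);c,s=np.cos(SA),np.sin(SA);d=tip[:2]-SQ
x=c*d[0]+s*d[1];z=tip[2]+.0015-.04;print(x,np.hypot(x-.08,z),np.arctan2(z,.08-x))
plan([arc(t) for t in np.arange(0.46,1.52,.08)],rd=1,ra=.5)
```

```text
-0.07966792605278387 0.17233568561338017 0.3858106146541401
dp [[-1, 6, -11], [0, 6, -12], [0, 8, -12], [0, 8, -11], [0, 9, -10]]  rot [[0, 0, 0], [0, 0, 0], [0, 0, 0], [0, 0, 0], [0, 0, 0]]
dp [[0, 10, -9], [0, 11, -9], [0, 12, -8], [0, 12, -6], [0, 12, -6]]  rot [[0, 0, 0], [0, 0, 0], [0, 0, 0], [0, 0, 0], [0, 0, 0]]
dp [[0, 13, -5], [0, 13, -4], [0, 14, -2], [0, 13, -2]]  rot [[0, 0, 0], [0, 0, 0], [0, 0, 0], [0, 0, 0]]
end [ 0.6595 -0.0547  0.2003] [ 2.279  2.161 -0.005]
```

Request:
carry_out:
  dp:
    - [0,6,-11]
    - [0,6,-12]
    - [0,8,-12]
    - [0,8,-11]
    - [0,9,-10]
  delta_rot:
    - [0,0,0]
    - [0,0,0]
    - [0,0,0]
    - [0,0,0]
    - [0,0,0]

```text
clock: 8.35
tcp_pos: [0.5488, -0.0478, 0.1473]
ee_rot: [-2.279, -2.16, 0.01]
wrist_force: [-2.6, -0.5, -1.3]
finger_gap: 0.213
```

Request:
carry_out:
  dp:
    - [0,10,-9]
    - [0,11,-9]
    - [0,12,-8]
    - [0,12,-6]
    - [0,12,-6]
  delta_rot:
    - [0,0,0]
    - [0,0,0]
    - [0,0,0]
    - [0,0,0]
    - [0,0,0]

```text
clock: 8.85
tcp_pos: [0.6066, -0.0507, 0.1852]
ee_rot: [-2.28, -2.161, 0.009]
wrist_force: [-0.5, -0.8, -0.3]
finger_gap: 0.211
```

Run:
```python
from lev import *
for n,(x0,y0,x1,y1) in {'side':(170,70,350,270)}.items():
    sn=snap(n);cv2.imwrite(f'pics/o_{n}.png',cv2.resize(sn['pixels'][y0:y1,x0:x1,::-1],None,fx=3,fy=3,interpolation=cv2.INTER_CUBIC))
p,R,_=cur();tip=p+R.apply(TIP);c,s=np.cos(SA),np.sin(SA);d=tip[:2]-SQ
x=c*d[0]+s*d[1];z=tip[2]+.0015-.04;print(_['clock'],x,np.hypot(x-.08,z),np.arctan2(z,.08-x),_['joint_positions'])
plan([arc(t) for t in np.arange(1.3,1.55,.08)],rd=1,ra=.5)
```

```text
8.9 0.017187989662800433 0.1697805772947461 1.191830437631816 [-0.32660384  0.50458628  0.57649756  1.4220773  -0.27291661  1.29444609
  1.78486285]
dp [[-1, 17, -8], [0, 13, -3], [0, 14, -2], [0, 14, -1]]  rot [[0, 0.5, 0], [0, 0, 0], [0, 0, 0], [0, 0, 0]]
end [ 0.6672 -0.0548  0.2002] [-2.277 -2.161 -0.006]
```

Request:
carry_out:
  dp:
    - [0,17,-8]
    - [0,13,-3]
    - [0,13,-2]
    - [0,5,0]
    - [0,0,0]
  delta_rot:
    - [0,0,0]
    - [0,0,0]
    - [0,0,0]
    - [0,0,0]
    - [0,0,0]

```text
clock: 9.4
tcp_pos: [0.6551, -0.053, 0.1975]
ee_rot: [2.279, 2.161, -0.007]
wrist_force: [0.3, 0.1, -1.1]
finger_gap: 0.211
```

```bash
cat > view2.py <<'E'
import sys
from lev import *
tag=sys.argv[1]
for n,(x0,y0,x1,y1),k in [('side',(170,70,350,270),3),('top',(120,80,400,280),2.8)]:
    sn=snap(n);save(sn,tag+'_'+n);cv2.imwrite(f'pics/{tag}_{n}.png',cv2.resize(sn['pixels'][y0:y1,x0:x1,::-1],None,fx=k,fy=k,interpolation=cv2.INTER_CUBIC))
p,R,_=cur();tip=p+R.apply(TIP);c,s=np.cos(SA),np.sin(SA);d=tip[:2]-SQ
x=c*d[0]+s*d[1];z=tip[2]+.0015-.04;print(_['clock'],p,R.as_rotvec(),'arc',x,np.hypot(x-.08,z),np.arctan2(z,.08-x),_['joint_positions'],_['wrist_force'],_['finger_gap'])
E
python3 view2.py p
```

```text
9.5 [ 0.65446882 -0.05304235  0.19768432] [ 2.27932864  2.16149888 -0.00754805] arc 0.06238536384804959 0.16980645532316999 1.4668757724598327 [-0.2773419   0.59725365  0.56592469  1.24891652 -0.30774102  1.38312805
  1.78405469] [ 0.43523217 -0.74595002 -0.51332551] 0.21541761971127094
```

Request:
carry_out:
  dp:
    - [0,4,0]
    - [0,4,0]
    - [0,0,0]
  delta_rot:
    - [0,0,0]
    - [0,0,0]
    - [0,0,0]

```text
clock: 9.8
tcp_pos: [0.6614, -0.0533, 0.1973]
ee_rot: [-2.278, -2.16, 0.011]
wrist_force: [-4.4, 0.3, -0.4]
finger_gap: 0.215
```

Request:
carry_out:
  dp:
    - [0,4,0]
    - [0,0,0]
  delta_rot:
    - [0,0,0]
    - [0,0,0]

```text
clock: 10.0
tcp_pos: [0.6616, -0.0534, 0.1969]
ee_rot: [-2.273, -2.154, 0.02]
wrist_force: [-14.6, 1.6, 4.7]
finger_gap: 0.215
```

Request:
carry_out:
  dp:
    - [0,4,0]
    - [0,0,0]
  delta_rot:
    - [0,0,0]
    - [0,0,0]

```text
clock: 10.2
tcp_pos: [0.6618, -0.0534, 0.1967]
ee_rot: [-2.268, -2.149, 0.028]
wrist_force: [-22.8, 3.2, 8.1]
finger_gap: 0.212
```

Request:
carry_out:
  dp:
    - [0,-20,0]
    - [0,-35,0]
    - [0,-40,0]
    - [0,-40,0]
    - [0,0,0]
  delta_rot:
    - [0,0,0]
    - [0,0,0]
    - [0,0,0]
    - [0,0,0]
    - [0,0,0]

```text
clock: 10.7
tcp_pos: [0.5296, -0.0468, 0.1967]
ee_rot: [-2.277, -2.155, 0.012]
wrist_force: [-0.2, 0.1, -1.8]
finger_gap: 0.209
```

```bash
python3 view2.py q
python3 - <<'E'
from lev import *
plan([((.45,-.15,.18),down(1.45)),((.4424,-.3539,.1),down(1.377)),])
E
```

```text
10.8 [ 0.5365157  -0.04641259  0.19882738] [ 2.27785783  2.16063605 -0.00250248] arc -0.05578667611318729 0.21785591180982267 0.8978577464462507 [-0.40684956  0.3408371   0.60480163  1.61520055 -0.19917467  1.24789731
  1.7523679 ] [ 0.81977124 -0.65883294  0.08330053] 0.210136665319023
dp [[-27, -20, 5], [-27, -20, 5], [-28, -19, 4], [-28, -19, 5], [-34, 3, 13]]  rot [[0, 0, 1], [0, 0, 1], [0, 0, 1], [0, 0, 1], [0, 0, 0.5]]
dp [[-34, 3, 14], [-33, 4, 13], [-34, 4, 14], [-34, 4, 13], [-33, 5, 14]]  rot [[0, 0, 1], [0, 0, 0.5], [0, 0, 0.5], [0, 0, 1], [0, 0, 0.5]]
end [ 0.4423 -0.3534  0.0996] [ 2.423e+00  1.996e+00 -2.000e-03]
```

Request:
carry_out:
  dp:
    - [-27,-20,5]
    - [-27,-20,5]
    - [-28,-19,4]
    - [-28,-19,5]
    - [-34,3,13]
  delta_rot:
    - [0,0,1]
    - [0,0,1]
    - [0,0,1]
    - [0,0,1]
    - [0,0,0.5]

```text
clock: 11.3
tcp_pos: [0.4497, -0.1856, 0.1685]
ee_rot: [2.358, 2.069, -0.001]
wrist_force: [1.3, -0.6, 0.4]
finger_gap: 0.209
```

Request:
carry_out:
  dp:
    - [-34,3,14]
    - [-33,4,13]
    - [-34,4,14]
    - [-34,4,13]
    - [-33,5,14]
  delta_rot:
    - [0,0,1]
    - [0,0,0.5]
    - [0,0,0.5]
    - [0,0,1]
    - [0,0,0.5]

```text
clock: 11.8
tcp_pos: [0.4442, -0.3571, 0.0996]
ee_rot: [2.419, 1.995, -0.007]
wrist_force: [0.9, 0.4, -0.2]
finger_gap: 0.212
```

Request:
carry_out:
  dp:
    - [0,0,0]
    - [0,0,0]
  delta_rot:
    - [0,0,0]
    - [0,0,0]

```text
clock: 12.0
tcp_pos: [0.4428, -0.3557, 0.0994]
ee_rot: [2.423, 1.994, -0.008]
wrist_force: [-0.2, 1.4, -0.9]
finger_gap: 0.216
```

Run:
```python
from lev import *
p,R,s=cur();print(s['clock'],p,R.as_rotvec(),s['joint_positions'],s['finger_gap'])
for n,(x0,y0,x1,y1),k in [('side',(190,200,330,340),4.2),('top',(320,190,420,280),6)]:
    sn=snap(n);save(sn,'r_'+n);cv2.imwrite(f'pics/r_{n}.png',cv2.resize(sn['pixels'][y0:y1,x0:x1,::-1],None,fx=k,fy=k,interpolation=cv2.INTER_CUBIC))
```

```text
12.0 [ 0.44279935 -0.35570994  0.09942847] [ 2.42348075  1.99428907 -0.00823384] [ 0.15075887  0.52439206  0.69551664  1.66955634 -0.36582545  1.08050656
  2.33116093] 0.2161045585339414
```

Run:
```python
from lev import *
p,R,s=cur();print(p)
X,e=tri([(load('r_top'),np.array((388,110))/6+[320,190]),(load('r_side'),np.array((467,294))/4.2+[190,200])])
print(X,e,R.inv().apply(X-p)*1000)
b=onz(load('r_top'),np.array((370,222))/6+[320,190],X[2]);print((X-b),np.arctan2(*(X-b)[1::-1]))
# rest corners from initial top
from fit import c2
t=load('top0')
for q in [(618,522),(716,545),(697,660),(602,640)]: print(onz(t,c2(q),.03))
plan([((.4424,-.3539,.045),Ro.from_rotvec([2.416,1.991,.003])),((.4424,-.3539,.021),Ro.from_rotvec([2.416,1.991,.005]))],dpmax=25,rd=.5,ra=.1)
```

```text
[ 0.44368399 -0.35336633  0.09993887]
[ 0.53733719 -0.37534198  0.11062305] [0.22954010631807628, 0.3023719381807067] [ -3.91463967  96.11856425 -10.67237959]
[ 5.46697183e-02 -9.49047636e-03  2.77555756e-17] -0.171883629415679
[ 0.48037114 -0.31953069  0.03      ]
[ 0.46487715 -0.38819551  0.03      ]
[ 0.38417461 -0.37336609  0.03      ]
[ 0.39730156 -0.30715319  0.03      ]
dp [[0, -0.5, 18.5], [-0.5, -0.5, 18], [0, -0.5, 18.5], [0, 0, 24]]  rot [[-0.2, 0, 0], [-0.2, 0, 0.1], [-0.2, -0.1, 0], [0, 0.1, 0]]
end [ 0.4425 -0.354   0.0209] [2.416 1.992 0.005]
```

Request:
carry_out:
  dp:
    - [0,-0.5,18.5]
    - [-0.5,-0.5,18]
    - [0,-0.5,18.5]
    - [0,0,14]
    - [0,0,9]
  delta_rot:
    - [-0.2,0,0]
    - [-0.2,0,0.1]
    - [-0.2,-0.1,0]
    - [0,0.1,0]
    - [0,0,0]

```text
clock: 12.6
tcp_pos: [0.4414, -0.353, 0.0209]
ee_rot: [2.417, 1.993, 0.005]
wrist_force: [0.5, -0.7, -0.8]
finger_gap: 0.214
```

Request:
carry_out:
  dp:
    - [0,0,0]
    - [0,0,0]
  delta_rot:
    - [0,0,0]
    - [0,0,0]

```text
clock: 12.8
tcp_pos: [0.4413, -0.3544, 0.0221]
ee_rot: [2.417, 1.99, 0.004]
wrist_force: [-1.3, 0.2, -0.4]
finger_gap: 0.213
```

Run:
```python
from lev import *
for n,(x0,y0,x1,y1),k in [('side',(190,200,330,340),4.2)]:
    sn=snap(n);save(sn,'u_'+n);cv2.imwrite(f'pics/u_{n}.png',cv2.resize(sn['pixels'][y0:y1,x0:x1,::-1],None,fx=k,fy=k,interpolation=cv2.INTER_CUBIC))
```

Request:
carry_out:
  dp:
    - [0,0,1.5]
    - [0,0,0]
  delta_rot:
    - [0,0,0]
    - [0,0,0]

```text
clock: 13.05
tcp_pos: [0.4411, -0.3547, 0.0208]
ee_rot: [2.418, 1.989, 0.005]
wrist_force: [0.8, 0.2, 3.2]
finger_gap: 0.209
```

Request:
carry_out:
  dp:
    - [0,0,0]
    - [0,0,0]
    - [0,0,0]
    - [0,0,-5]
    - [0,0,-20]
  delta_rot:
    - [0,0,0]
    - [0,0,0]
    - [0,0,0]
    - [0,0,0]
    - [0,0,0]
  hand: 0.5

```text
clock: 13.55
tcp_pos: [0.4387, -0.3527, 0.0436]
ee_rot: [2.423, 1.993, 0.002]
wrist_force: [0.9, 0.4, 1.4]
finger_gap: 0.501
```

Request:
carry_out:
  dp:
    - [0,0,-40]
    - [0,0,-40]
    - [20,-30,-30]
    - [20,-30,0]
    - [20,-30,0]
  delta_rot:
    - [0,0,0]
    - [0,0,0]
    - [0,0,0]
    - [0,0,0]
    - [0,0,0]

```text
clock: 14.05
tcp_pos: [0.3623, -0.2775, 0.1553]
ee_rot: [2.418, 1.987, 0.006]
wrist_force: [-0.2, 0.4, 0.1]
finger_gap: 0.502
```

Run:
```python
from lev import *
p,R,s=cur();print(s['clock'],p,R.as_rotvec(),s['joint_positions'],s['finger_gap'])
for n,(x0,y0,x1,y1),k in [('side',(150,120,350,330),2.8),('top',(120,80,400,290),2.8)]:
    sn=snap(n);save(sn,'v_'+n);cv2.imwrite(f'pics/v_{n}.png',cv2.resize(sn['pixels'][y0:y1,x0:x1,::-1],None,fx=k,fy=k,interpolation=cv2.INTER_CUBIC))
```

```text
14.05 [ 0.36231966 -0.27753063  0.15531925] [2.41783172 1.98708814 0.00551772] [-0.05544168  0.20998372  0.7813748   1.90527915 -0.16892293  1.07958922
  2.16909532] 0.5020074895875258
```

```bash
python3 - <<'E'
from lev import *
def cr(n,b,k,o):
    x0,y0,x1,y1=b;cv2.imwrite('pics/'+o,cv2.resize(load(n)['pixels'][y0:y1,x0:x1,::-1],None,fx=k,fy=k,interpolation=cv2.INTER_CUBIC))
cr('v_top',(225,130,325,195),7.5,'pt.png')
cr('v_side',(225,160,335,250),7,'ps.png')
E
python3 - <<'E'
from fit import *
np.set_printoptions(precision=4,suppress=True)
t=load('v_top');s=load('v_side')
A=lambda p:(np.array(p))/7.5+[225,130]-.43
B=lambda p:np.array(p)/7+[225,160]-.43
L=[]
for a,b in [((185,228),(258,105)),((391,240),(357,203)),((600,251),(465,312))]:
    X,e=tri([(t,A(a)),(s,B(b))]);L.append(X);print(X,e,onz(t,A(a),.088),onz(s,B(b),.088))
print('foot circ')
for a,b in [((185,258),(254,203)),((387,268),(350,308)),((592,279),(455,418))]:
    X,e=tri([(t,A(a)),(s,B(b))]);print(X,e,onz(t,A(a),.04),onz(s,B(b),.04))
d=L[0]-L[2];print('yaw',-np.arctan2(d[0],d[1]),np.linalg.norm(d)/2)
for q in [(75,30),(730,62),(712,456),(48,420)]: print(onz(t,A(q),.04))
for q in [(366,100),(718,437),(363,550),(55,185)]: print(onz(s,B(q),.04))
E
```

```text
[0.681  0.0288 0.0957] [0.7532556087798385, 0.7647754042153961] [0.6845 0.0281 0.088 ] [0.6852 0.0397 0.088 ]
[ 0.677 -0.055  0.096] [0.6146973818779221, 0.6508989192047675] [ 0.6801 -0.056   0.088 ] [ 0.6819 -0.0447  0.088 ]
[ 0.673  -0.1394  0.096 ] [0.6498444026786995, 0.7189378143268526] [ 0.6762 -0.141   0.088 ] [ 0.6777 -0.13    0.088 ]
foot circ
[0.6792 0.0297 0.0448] [0.13176155469519948, 0.1357231387296477] [0.6805 0.0297 0.04  ] [0.6827 0.0359 0.04  ]
[ 0.6755 -0.0549  0.0433] [0.27676257523989795, 0.2972977317763617] [ 0.6768 -0.0554  0.04  ] [ 0.6772 -0.0509  0.04  ]
[ 0.6708 -0.1405  0.0451] [0.39711131315707815, 0.445390015105976] [ 0.6728 -0.1415  0.04  ] [ 0.6736 -0.1349  0.04  ]
yaw -0.04722763613010595 0.08421116971429889
[0.7782 0.0777 0.04  ]
[ 0.7661 -0.1997  0.04  ]
[ 0.5983 -0.1916  0.04  ]
[0.6111 0.0864 0.04  ]
[0.7723 0.0841 0.04  ]
[ 0.7591 -0.1962  0.04  ]
[ 0.5967 -0.186   0.04  ]
[0.6127 0.0902 0.04  ]
```

```bash
cat > cups.py <<'E'
from lev import *
def cups(t):
    im=t['pixels'].astype(int);m=((im.min(2)>225)).astype(np.uint8)
    m[:,:125]=0;m[:,245:]=0;m[:120]=0;m[260:]=0
    m=cv2.morphologyEx(m,cv2.MORPH_OPEN,np.ones((3,3)))
    cs,_=cv2.findContours(m,cv2.RETR_EXTERNAL,cv2.CHAIN_APPROX_NONE)
    out=[]
    for c in cs:
        if cv2.contourArea(c)<200: continue
        P=np.array([onz(t,p[0],.046)[:2] for p in c],np.float32)*1000
        r=cv2.minAreaRect(P);b=cv2.boxPoints(r)
        # long axis
        e0,e1=b[1]-b[0],b[2]-b[1]
        ax=e0 if np.linalg.norm(e0)>np.linalg.norm(e1) else e1
        ax=ax/np.linalg.norm(ax)
        if ax[1]>0: ax=-ax
        out.append((np.array(r[0])/1000,ax,sorted(r[1])))
    return out
if __name__=='__main__':
    import sys
    t=load(sys.argv[1]) if len(sys.argv)>1 else snap('top')
    for c,a,d in cups(t): print(c.round(4),a.round(3),'phi',round(float(np.arctan2(a[0],-a[1])),3),np.round(d,1))
E
python3 cups.py v_top; python3 cups.py top0
```

```text
[0.4774 0.15  ] [ 0.284 -0.959] phi 0.288 [44.  80.8]
[0.5537 0.2897] [ 0.009 -1.   ] phi 0.009 [44.  78.5]
[0.6738 0.1883] [-0.218 -0.976] phi -0.22 [44.8 78.6]
[0.477  0.1511] [ 0.284 -0.959] phi 0.288 [44.  78.3]
[0.5537 0.2897] [ 0.009 -1.   ] phi 0.009 [44.  78.5]
[0.6296 0.1929] [-0.134 -0.991] phi -0.134 [45.2 81.9]
```

Run:
```python
from fit import *
t=load('top0');s=load('side0')
cv2.imwrite('pics/pan_t.png',cv2.resize(t['pixels'][110:300,60:190,::-1],None,fx=3.1,fy=3.1,interpolation=cv2.INTER_CUBIC))
cv2.imwrite('pics/pan_s.png',cv2.resize(s['pixels'][100:220,60:250,::-1],None,fx=4,fy=4,interpolation=cv2.INTER_CUBIC))
for a,b in [((117,121),(233,128)),((117,290),(97,158))]: print(tri([(t,a),(s,b)]))
```

```text
(array([0.81753476, 0.46046689, 0.02784456]), [0.7954753071608044, 0.6653844629237876])
(array([0.28526576, 0.42634219, 0.05892691]), [0.19666865416100424, 0.179544128004517])
```

```bash
cat > cupplan.py <<'E'
from cups import *
PEG=[np.array(p) for p in [(.673,-.1395),(.677,-.0545),(.681,.0305)]]
def tilt(phi,deg): return down(phi)*Ro.from_euler('x',deg,degrees=True)
OFF=.021
def pick(c,phi,deg,lz=.024,gz=.030):
    a=np.array([np.sin(phi),-np.cos(phi)])
    g=np.array([*(c+a*(lz-.040)),gz]);R=tilt(phi,deg)
    return g+R.apply([0,0,OFF]),R
def cupframe(c,phi):
    a=np.array([np.sin(phi),-np.cos(phi),0])
    o=np.array([*c,.023])-.040*a
    x=np.array([np.cos(phi),np.sin(phi),0])
    return o,Ro.from_matrix(np.c_[x,np.cross(a,x),a])
def place(Tp,TR,c,phi,peg,dz=0,phis=-.05):
    o,CR=cupframe(c,phi)
    ip=TR.inv().apply(o-Tp);iR=TR.inv()*CR   # cup in tool
    x=np.array([np.cos(phis),np.sin(phis),0]);a=np.array([0,0,-1.])
    GR=Ro.from_matrix(np.c_[x,np.cross(a,x),a])
    R=GR*iR.inv();return np.array([*PEG[peg],.120+dz])-R.apply(ip),R
E
python3 - <<'E'
from cupplan import *
c=np.array([.5537,.2897]);ph=.009
T,R=pick(c,ph,-47);print(T,R.as_matrix())
P,PR=place(T,R,c,ph,2);print('place',P,PR.as_matrix())
back=T-R.apply([0,0,.09])
plan([((.40,-.05,.28),down(.9)),((.47,.22,.28),down(.2)),(back+[0,0,.06],R)])
E
```

```text
[0.55369423 0.29034155 0.01567803] [[ 0.9999595   0.0061379   0.00658209]
 [ 0.00899988 -0.68197074 -0.73132408]
 [ 0.          0.7313537  -0.68199836]]
place [0.68136595 0.03781282 0.08064157] [[ 9.98750260e-01 -3.65524504e-02  3.40857115e-02]
 [-4.99791693e-02 -7.30439700e-01  6.81146040e-01]
 [-3.46944695e-18 -6.81998360e-01 -7.31353702e-01]]
dp [[32, 0, -18], [33, -3, -18], [32, -4, -18], [32, -7, -18], [31, -9, -18]]  rot [[0, 0, 4], [0, 0, 4], [0, 0, 3.5], [0, 0, 4], [0, 0, 4]]
dp [[30, -11, -18], [30, -13, -18], [36, -16, 0], [35, -20, 0], [32, -23, 0]]  rot [[0, 0, 4], [0, 0, 4], [0, 0, 5.5], [0, 0, 6], [0, 0, 5.5]]
dp [[31, -26, 0], [27, -30, 0], [24, -31, 0], [21, -34, 0], [16, -17, 20]]  rot [[0, 0, 6], [0, 0, 5.5], [0, -0.5, 5.5], [0, 0, 6], [-6.5, -0.5, 1.5]]
dp [[15, -19, 19], [15, -22, 15], [14, -24, 13], [14, -25, 10], [13, -27, 6]]  rot [[-7, -0.5, 1.5], [-6.5, -1, 1.5], [-7, -0.5, 1.5], [-6.5, -0.5, 1.5], [-6.5, -0.5, 1.5]]
dp [[13, -28, 3]]  rot [[-7, -0.5, 1.5]]
end [0.553  0.3566 0.1371] [2.318 0.008 0.01 ]
```

Request:
carry_out:
  dp:
    - [32,0,-18]
    - [33,-3,-18]
    - [32,-4,-18]
    - [32,-7,-18]
    - [31,-9,-18]
  delta_rot:
    - [0,0,4]
    - [0,0,4]
    - [0,0,3.5]
    - [0,0,4]
    - [0,0,4]
  hand: 0.25

```text
clock: 14.65
tcp_pos: [0.3926, -0.1164, 0.2446]
ee_rot: [2.724, 1.547, 0.008]
wrist_force: [-0.1, 0.0, 0.4]
finger_gap: 0.751
```

Request:
carry_out:
  dp:
    - [30,-11,-18]
    - [30,-13,-18]
    - [36,-16,0]
    - [35,-20,0]
    - [32,-23,0]
  delta_rot:
    - [0,0,4]
    - [0,0,4]
    - [0,0,5.5]
    - [0,0,6]
    - [0,0,5.5]

```text
clock: 15.15
tcp_pos: [0.4346, 0.0631, 0.2794]
ee_rot: [2.996, 0.919, 0.012]
wrist_force: [0.4, -0.1, -0.2]
finger_gap: 0.752
```

Request:
carry_out:
  dp:
    - [31,-26,0]
    - [27,-30,0]
    - [24,-31,0]
    - [21,-34,0]
    - [16,-17,20]
  delta_rot:
    - [0,0,6]
    - [0,0,5.5]
    - [0,-0.5,5.5]
    - [0,0,6]
    - [-6.5,-0.5,1.5]

```text
clock: 15.65
tcp_pos: [0.4903, 0.2359, 0.2612]
ee_rot: [3.01, 0.248, 0.015]
wrist_force: [0.9, -1.6, 0.2]
finger_gap: 0.747
```

Request:
carry_out:
  dp:
    - [15,-19,19]
    - [15,-22,15]
    - [14,-24,13]
    - [14,-25,10]
    - [13,-27,6]
  delta_rot:
    - [-7,-0.5,1.5]
    - [-6.5,-1,1.5]
    - [-7,-0.5,1.5]
    - [-6.5,-0.5,1.5]
    - [-6.5,-0.5,1.5]

```text
clock: 16.15
tcp_pos: [0.5459, 0.3343, 0.1541]
ee_rot: [2.43, 0.043, 0.013]
wrist_force: [1.9, 0.2, 0.3]
finger_gap: 0.751
```

Request:
carry_out:
  dp:
    - [13,-28,3]
    - [0,0,0]
  delta_rot:
    - [-7,-0.5,1.5]
    - [0,0,0]

```text
clock: 16.35
tcp_pos: [0.5526, 0.3539, 0.0995]
ee_rot: [2.279, 0.034, -0.017]
wrist_force: [-2.5, 0.3, -14.8]
finger_gap: 0.749
```

```bash
cat > v3.py <<'E'
import sys
from cups import *
tag=sys.argv[1]
for n,(x0,y0,x1,y1),k in [('side',(130,60,350,270),2.7),('top',(100,80,350,270),3)]:
    sn=snap(n);save(sn,tag+'_'+n);cv2.imwrite(f'pics/{tag}_{n}.png',cv2.resize(sn['pixels'][y0:y1,x0:x1,::-1],None,fx=k,fy=k,interpolation=cv2.INTER_CUBIC))
p,R,_=cur();print(_['clock'],p,R.as_rotvec(),'j',_['joint_positions'],_['wrist_force'],_['finger_gap'])
E
python3 v3.py w; python3 cups.py w_top
```

```text
16.45 [0.55527907 0.35062571 0.12076957] [ 2.29521444e+00  1.52756031e-02 -2.06130629e-03] j [-1.00206672  1.14406688  0.44525489  0.6859076   0.23576551  1.9268564
 -0.65271186] [0.97633988 0.08569856 1.59790988] 0.7492259738072605
[0.4776 0.15  ] [ 0.284 -0.959] phi 0.288 [44.4 80.8]
[0.5537 0.2897] [ 0.009 -1.   ] phi 0.009 [44.  78.5]
[0.6737 0.1883] [-0.219 -0.976] phi -0.221 [45.1 78.6]
```

Request:
carry_out:
  dp:
    - [0,0,0]
    - [0,0,0]
  delta_rot:
    - [0,0,0]
    - [0,0,0]

```text
clock: 16.65
tcp_pos: [0.5601, 0.3519, 0.1447]
ee_rot: [2.322, -0.002, 0.026]
wrist_force: [-0.3, -0.5, 1.5]
finger_gap: 0.753
```

Run:
```python
from cupplan import *
p,R,s=cur();print(p,R.as_rotvec(),s['joint_positions'],s['wrist_force'],R.as_matrix()[:,2])
c=np.array([.5537,.2897]);ph=.009
T,R=pick(c,ph,-47)
plan([(T-R.apply([0,0,.055]),R),(T,R)],dpmax=18,rmax=3,ra=.5,rd=.5)
```

```text
[0.56007676 0.35194406 0.14471814] [ 2.32228597e+00 -1.84360377e-03  2.63798282e-02] [-1.000306    1.10782422  0.45028692  0.68354471  0.23811228  1.92788756
 -0.652806  ] [-0.30028823 -0.49314907  1.52186412] [ 0.01853365 -0.73053767 -0.68262084]
dp [[-1.5, -8.5, 13], [-1.5, -9, 13], [-1.5, -8.5, 13], [-1, -9, 13], [-1.5, -8.5, 13]]  rot [[0, 0, 0], [0, 0, -0.5], [0, -0.5, 0], [0, 0, 0], [0, 0, -0.5]]
dp [[-1, -9, 13], [0, 0, 14], [0, 0, 13.5], [0, 0, 14], [0, 0.5, 13.5]]  rot [[0, 0, 0], [0, 0, 0], [0, 0, 0], [0, 0, 0], [0, 0, 0]]
end [0.5538 0.2902 0.0158] [2.322 0.014 0.007]
```

Request:
carry_out:
  dp:
    - [0,0,0]
    - [0,0,0]
    - [0,0,0]
  delta_rot:
    - [0,0,0]
    - [0,0,0]
    - [0,0,0]

```text
clock: 16.95
tcp_pos: [0.5579, 0.3521, 0.1378]
ee_rot: [2.317, 0.004, 0.016]
wrist_force: [-0.0, -0.5, -0.6]
finger_gap: 0.749
```

Run:
```python
from cupplan import *
p,R,s=cur();print(p,R.as_rotvec(),s['joint_positions'],s['wrist_force'],R.as_matrix()[:,2])
c=np.array([.5537,.2897]);ph=.009
T,R=pick(c,ph,-47)
plan([(T-R.apply([0,0,.055]),R),(T,R)],dpmax=14,rmax=3,ra=.5,rd=.5)
```

```text
[0.55786281 0.35209197 0.13781068] [2.31652532 0.00445053 0.01632538] [-1.00127766  1.11645726  0.44738214  0.68629228  0.23639038  1.92703218
 -0.65288569] [-0.01534235 -0.4664584  -0.60379954] [ 0.01323992 -0.73450922 -0.67846954]
dp [[-1, -7, 10.5], [-0.5, -6.5, 10.5], [-1, -7, 10.5], [-0.5, -6.5, 10.5], [-1, -7, 10.5]]  rot [[0, 0, 0], [0, 0, 0], [0, 0, 0], [0, 0, -0.5], [0, -0.5, 0]]
dp [[-0.5, -7, 10], [-0.5, -6.5, 10.5], [0, 0, 14], [0, 0, 13.5], [0, 0, 14]]  rot [[0, 0, 0], [0.5, 0, 0], [0, 0, 0], [0, 0, 0], [0, 0, 0]]
dp [[0, 0, 13.5]]  rot [[0, 0, 0]]
end [0.5538 0.2906 0.0157] [2.325e+00 1.000e-02 2.000e-03]
```

Request:
carry_out:
  dp:
    - [-1,-7,10.5]
    - [-0.5,-6.5,10.5]
    - [-1,-7,10.5]
    - [-0.5,-6.5,10.5]
    - [-1,-7,10.5]
  delta_rot:
    - [0,0,0]
    - [0,0,0]
    - [0,0,0]
    - [0,0,-0.5]
    - [0,-0.5,0]

```text
clock: 17.45
tcp_pos: [0.5537, 0.3359, 0.0724]
ee_rot: [2.311, 0.013, -0.002]
wrist_force: [0.7, 0.4, -0.9]
finger_gap: 0.748
```

Request:
carry_out:
  dp:
    - [-0.5,-7,10]
    - [0,0,0]
    - [0,0,0]
    - [0,0,0]
  delta_rot:
    - [0,0,0]
    - [0,0,0]
    - [0,0,0]
    - [0,0,0]

```text
clock: 17.85
tcp_pos: [0.5541, 0.3338, 0.0623]
ee_rot: [2.312, 0.012, 0.001]
wrist_force: [0.5, 0.2, -0.5]
finger_gap: 0.745
```

Run:
```python
from cupplan import *
p,R,s=cur();print(p,R.as_rotvec(),s['joint_positions'],s['wrist_force'],R.as_matrix()[:,2])
c=np.array([.5537,.2897]);ph=.009
T,R=pick(c,ph,-47)
plan([(T-R.apply([0,0,.055]),R),(T,R)],dpmax=14,rmax=3,ra=.5,rd=.5)
```

```text
[0.55406696 0.33384532 0.06229431] [2.31198679e+00 1.20916895e-02 7.07293565e-04] [-1.00700907  1.14632589  0.43078814  0.8226601   0.21811124  1.78547089
 -0.70689019] [ 0.53609341  0.23562173 -0.47621743] [ 0.00437029 -0.73763109 -0.6751898 ]
dp [[-0.5, -4.5, 8.5], [0, 0, 14], [0, 0, 13.5], [0, 0, 14], [0, 0, 13.5]]  rot [[0.5, 0, 0], [0, 0, 0], [0, 0, 0], [0, 0, 0], [0, 0, 0]]
end [0.5538 0.2904 0.0157] [2.321e+00 1.200e-02 1.000e-03]
```

Request:
carry_out:
  dp:
    - [-0.5,-4.5,8.5]
    - [0,0,14]
    - [0,0,13.5]
    - [0,0,14]
    - [0,0,13.5]
  delta_rot:
    - [0.5,0,0]
    - [0,0,0]
    - [0,0,0]
    - [0,0,0]
    - [0,0,0]

```text
clock: 18.35
tcp_pos: [0.5533, 0.2895, 0.0148]
ee_rot: [2.321, 0.012, -0.001]
wrist_force: [0.6, -0.5, 0.2]
finger_gap: 0.751
```

Request:
carry_out:
  dp:
    - [0,0,0]
    - [0,0,0]
    - [0,0,0]
  delta_rot:
    - [0,0,0]
    - [0,0,0]
    - [0,0,0]

```text
clock: 18.65
tcp_pos: [0.5536, 0.291, 0.0157]
ee_rot: [2.322, 0.013, 0.001]
wrist_force: [0.5, 0.1, -0.2]
finger_gap: 0.75
```

```bash
python3 v3.py x; python3 cups.py x_top
```

```text
18.75 [0.55356981 0.2910179  0.01557798] [2.32149059e+00 1.31026779e-02 6.39438900e-04] j [-0.99987158  1.1209338   0.42707432  1.00459086  0.22112773  1.61924619
 -0.73320468] [-0.57030758 -0.4068167  -0.36635383] 0.7492630725598154
[0.4771 0.1509] [ 0.284 -0.959] phi 0.288 [44.  78.9]
[0.5537 0.2897] [ 0.009 -1.   ] phi 0.009 [44.  78.5]
[0.6737 0.1883] [-0.219 -0.976] phi -0.221 [45.1 78.6]
```

Request:
carry_out:
  dp:
    - [0,0,0]
    - [0,0,0]
    - [0,0,0]
    - [0,0,0]
  delta_rot:
    - [0,0,0]
    - [0,0,0]
    - [0,0,0]
    - [0,0,0]
  hand: 1
  squeeze: 50

```text
clock: 19.15
tcp_pos: [0.5535, 0.2907, 0.0157]
ee_rot: [2.321, 0.013, 0.0]
wrist_force: [-0.1, 2.5, 4.3]
finger_gap: 0.531
```

Run:
```python
from cupplan import *
p,R,s=cur();print(p,R.as_rotvec(),s['finger_gap'],s['wrist_force'])
sn=snap('top');save(sn,'y_top');
for k in cups(sn): print(k)
c=np.array([.5537,.2897]);ph=.009
import pickle;pickle.dump((p,R.as_rotvec(),c,ph),open('grasp.pkl','wb'))
up=p+[-.01,-.02,.06]
P,PR=place(p,R,c,ph,2,dz=.10)
print(P,PR.as_rotvec())
plan([(up,R),((.56,.20,.26),Slerp([0,1],Ro.concatenate([R,PR]))(.45))],dpmax=20,rmax=5)
```

```text
[0.55351746 0.29070463 0.01567813] [2.32097277e+00 1.28440595e-02 3.36837073e-04] 0.5306948254546275 [-0.1176042   2.53156035  4.27842497]
(array([0.47713409, 0.15089705]), array([ 0.2771694, -0.9608211], dtype=float32), [44.28547668457031, 78.89530944824219])
(array([0.55373553, 0.28853299]), array([ 0.0087029, -0.9999621], dtype=float32), [43.966854095458984, 76.30357360839844])
(array([0.67360187, 0.18826198]), array([-0.21135403, -0.9774096 ], dtype=float32), [44.85895919799805, 78.66063690185547])
[0.68119267 0.03782139 0.18100623] [-2.39085827  0.05503915 -0.02224201]
dp [[-3, 14, -7], [-2, 15, -6], [-3, 14, -7], [-2, 14, -6], [1, 18, -7]]  rot [[0, 0, 0], [0, 0, 0], [0, 0, 0], [0, 0, 0], [4, 0, 0]]
dp [[2, 18, -9], [2, 17, -10], [1, 17, -11], [2, 15, -12], [2, 15, -14]]  rot [[4, 0, 0.5], [4, 0, 0], [4, 0, 0], [4, 0, 0.5], [4.5, 0, 0]]
dp [[1, 14, -14], [2, 12, -15], [2, 12, -16], [2, 10, -17]]  rot [[4, 0, 0], [4, 0, 0.5], [4, 0, 0], [4, 0, 0]]
end [0.5602 0.1998 0.2599] [ 3.028 -0.021  0.012]
```

Request:
carry_out:
  dp:
    - [-3,14,-7]
    - [-2,15,-6]
    - [-3,14,-7]
    - [-2,14,-6]
    - [1,18,-7]
  delta_rot:
    - [0,0,0]
    - [0,0,0]
    - [0,0,0]
    - [0,0,0]
    - [4,0,0]

```text
clock: 19.7
tcp_pos: [0.5425, 0.2647, 0.0905]
ee_rot: [2.391, 0.019, -0.006]
wrist_force: [-0.2, 0.2, -0.9]
finger_gap: 0.534
```

Request:
carry_out:
  dp:
    - [2,18,-9]
    - [2,17,-10]
    - [1,17,-11]
    - [2,15,-12]
    - [2,15,-14]
  delta_rot:
    - [4,0,0.5]
    - [4,0,0]
    - [4,0,0]
    - [4,0,0.5]
    - [4.5,0,0]

```text
clock: 20.2
tcp_pos: [0.5535, 0.2271, 0.1878]
ee_rot: [2.751, -0.009, 0.007]
wrist_force: [-0.1, 0.4, -1.2]
finger_gap: 0.535
```

Request:
carry_out:
  dp:
    - [1,14,-14]
    - [2,12,-15]
    - [2,12,-16]
    - [2,10,-17]
  delta_rot:
    - [4,0,0]
    - [4,0,0.5]
    - [4,0,0]
    - [4,0,0]

```text
clock: 20.6
tcp_pos: [0.5596, 0.1976, 0.2616]
ee_rot: [3.029, -0.023, 0.012]
wrist_force: [-0.1, 0.6, -1.0]
finger_gap: 0.537
```

```bash
cat > pl.py <<'E'
from cupplan import *
import pickle
def ld():
    p,r,c,ph=pickle.load(open('grasp.pkl','rb'));return p,Ro.from_rotvec(r),c,ph
E
python3 v3.py z
python3 - <<'E'
from pl import *
g=ld();P,PR=place(*g,2,dz=.10)
plan([((.62,.12,.27),Slerp([0,1],Ro.concatenate([g[1],PR]))(.6)),(P,PR)],dpmax=20,rmax=4)
E
```

```text
20.7 [0.5627765  0.1927107  0.26500035] [ 3.02691039 -0.03718701  0.02370354] j [-0.68099801  0.42652713  0.38691975  1.30201257 -0.04388871  1.46449165
 -0.34337054] [ 0.00773685 -1.97880826  0.10440255] 0.5340312317655084
dp [[12, 14, 1], [12, 15, 0], [11, 14, 0], [12, 14, -2], [12, 14, -2]]  rot [[2.5, 0, 0], [3, 0, 0], [2.5, 0, 0], [3, -0.5, 0], [2.5, 0, 0]]
dp [[6, 9, 8], [6, 10, 7], [7, 10, 7], [6, 10, 6], [6, 11, 6]]  rot [[3.5, 0, 0], [3.5, 0, 0.5], [4, 0, 0], [3.5, 0, 0], [3.5, 0, 0]]
dp [[7, 11, 4], [6, 11, 4], [7, 12, 4], [6, 12, 2], [6, 11, 2]]  rot [[3.5, 0, 0.5], [3.5, 0, 0], [4, 0, 0], [3.5, 0, 0], [3.5, 0, 0.5]]
end [0.6808 0.038  0.1814] [-2.391  0.057 -0.018]
```

Request:
carry_out:
  dp:
    - [12,14,1]
    - [12,15,0]
    - [11,14,0]
    - [12,14,-2]
    - [12,14,-2]
  delta_rot:
    - [2.5,0,0]
    - [3,0,0]
    - [2.5,0,0]
    - [3,-0.5,0]
    - [2.5,0,0]

```text
clock: 21.2
tcp_pos: [0.6175, 0.1276, 0.263]
ee_rot: [-3.02, 0.019, 0.005]
wrist_force: [-0.3, -0.1, -0.7]
finger_gap: 0.535
```

Request:
carry_out:
  dp:
    - [6,9,8]
    - [6,10,7]
    - [7,10,7]
    - [6,10,6]
    - [6,11,6]
  delta_rot:
    - [3.5,0,0]
    - [3.5,0,0.5]
    - [4,0,0]
    - [3.5,0,0]
    - [3.5,0,0]

```text
clock: 21.7
tcp_pos: [0.6474, 0.0873, 0.2172]
ee_rot: [-2.705, 0.029, 0.002]
wrist_force: [-0.8, 1.0, -1.0]
finger_gap: 0.536
```

Request:
carry_out:
  dp:
    - [7,11,4]
    - [6,11,4]
    - [7,12,4]
    - [6,12,2]
    - [6,11,2]
  delta_rot:
    - [3.5,0,0.5]
    - [3.5,0,0]
    - [4,0,0]
    - [3.5,0,0]
    - [3.5,0,0.5]

```text
clock: 22.2
tcp_pos: [0.6779, 0.0462, 0.1726]
ee_rot: [-2.39, 0.05, 0.003]
wrist_force: [0.3, 0.3, -0.7]
finger_gap: 0.536
```

Request:
carry_out:
  dp:
    - [0,0,0]
    - [0,0,0]
    - [0,0,0]
  delta_rot:
    - [0,0,0]
    - [0,0,0]
    - [0,0,0]

```text
clock: 22.5
tcp_pos: [0.6788, 0.0485, 0.1761]
ee_rot: [-2.391, 0.044, -0.002]
wrist_force: [0.8, -0.1, 0.0]
finger_gap: 0.536
```

```bash
python3 v3.py aa
python3 - <<'E'
from pl import *
g=ld();P,PR=place(*g,2,dz=.10);print(P,PR.as_rotvec())
P2,_=place(*g,2,dz=.03)
plan([(P,PR),(P2,PR)],dpmax=20,rmax=4,rd=.5)
E
```

```text
22.6 [0.67902798 0.0481737  0.17657502] [-2.39174115  0.04394021 -0.00361828] j [ 0.15084729  0.73465595  0.20399775  1.23570468 -0.84737454  1.50406155
  0.48748435] [ 0.30327365  0.14086282 -0.36718194] 0.5345323121961119
[0.68119267 0.03782139 0.18100623] [-2.39085827  0.05503915 -0.02224201]
dp [[2.5, 4.5, -10.5], [0, 12, 13], [0, 12, 12.5], [0, 12, 13], [0, 11.5, 13]]  rot [[0, 1, 0], [0, 0, 0], [0, 0, 0], [0, 0, 0], [0, 0, 0]]
end [0.6814 0.0379 0.1111] [-2.392  0.052 -0.024]
```

```bash
python3 - <<'E'
from lev import *
def cr(n,b,k,o):
    x0,y0,x1,y1=b;cv2.imwrite('pics/'+o,cv2.resize(load(n)['pixels'][y0:y1,x0:x1,::-1],None,fx=k,fy=k,interpolation=cv2.INTER_CUBIC))
cr('aa_top',(225,125,295,185),9,'aat.png')
cr('aa_side',(240,125,300,185),9,'aas.png')
E
python3 - <<'E'
from lev import *
def cr(n,b,k,o):
    x0,y0,x1,y1=b;cv2.imwrite('pics/'+o,cv2.resize(load(n)['pixels'][y0:y1,x0:x1,::-1],None,fx=k,fy=k,interpolation=cv2.INTER_CUBIC))
cr('z_side',(170,75,230,135),9,'zs.png')
E
```

Request:
carry_out:
  dp:
    - [2.5,4.5,-10.5]
    - [0,0,0]
    - [0,0,0]
  delta_rot:
    - [0,1,0]
    - [0,0,0]
    - [0,0,0]

```text
clock: 22.9
tcp_pos: [0.6813, 0.0342, 0.1801]
ee_rot: [-2.393, 0.059, -0.025]
wrist_force: [0.0, 1.2, -0.7]
finger_gap: 0.538
```

Run:
```python
from pl import *
g=ld();P,PR=place(*g,2,dz=.03);
p,R,s=cur();print(p,R.as_rotvec())
sn=snap('top');save(sn,'bb_top');sn2=snap('side')
x0,y0,x1,y1=225,125,295,185;im=cv2.resize(sn['pixels'][y0:y1,x0:x1,::-1],None,fx=9,fy=9,interpolation=cv2.INTER_CUBIC)
# predicted cup from in-hand
o,CR=cupframe(g[2],g[3]);ip=g[1].inv().apply(o-g[0]);iR=g[1].inv()*CR
o2=p+R.apply(ip);C2=R*iR
def box(sn,im,x0,y0,k):
    for z,c in((0,(0,0,255)),(.08,(0,255,0))):
        Q=o2+C2.apply([(.023,.023,z),(.023,-.023,z),(-.023,-.023,z),(-.023,.023,z)])
        u=((proj(sn,Q)-[x0,y0]+.5)*k).astype(int);cv2.polylines(im,[u.reshape(-1,1,2)],True,c,1)
    u=((proj(sn,[[*PEG[2],.04],[*PEG[2],.1]])-[x0,y0]+.5)*k).astype(int);cv2.polylines(im,[u.reshape(-1,1,2)],True,(255,0,0),1)
box(sn,im,x0,y0,9);cv2.imwrite('pics/bbt.png',im)
x0,y0,x1,y1=230,115,310,200;im=cv2.resize(sn2['pixels'][y0:y1,x0:x1,::-1],None,fx=7,fy=7,interpolation=cv2.INTER_CUBIC)
box(sn2,im,x0,y0,7);cv2.imwrite('pics/bbs.png',im)
print(o2,C2.as_matrix()[:,2])
plan([(P,PR)],dpmax=14,rd=.5)
```

```text
[0.68126217 0.03419224 0.18011165] [-2.39300393  0.05853948 -0.02529671]
[0.6809996  0.0269595  0.21912154] [ 0.00115748 -0.00225504 -0.99999679]
dp [[0, 9, 10.5], [0, 9, 10.5], [0, 9, 10], [0, 9, 10.5], [0, 8.5, 10.5]]  rot [[0, 0, 0], [0, 0, 0], [0, 0, 0], [0, 0, 0], [0, 0, 0]]
end [0.6812 0.0379 0.1112] [-2.392  0.058 -0.023]
```

Request:
carry_out:
  dp:
    - [0,7.5,12]
    - [0,9,10.5]
    - [0,9,10]
    - [0,9,10.5]
    - [0,8.5,10.5]
  delta_rot:
    - [0,0,0]
    - [0,0,0]
    - [0,0,0]
    - [0,0,0]
    - [0,0,0]

```text
clock: 23.5
tcp_pos: [0.6809, 0.0402, 0.1088]
ee_rot: [-2.392, 0.059, -0.021]
wrist_force: [0.6, 0.3, -0.9]
finger_gap: 0.535
```

Request:
carry_out:
  dp:
    - [0,0,0]
    - [0,0,0]
  delta_rot:
    - [0,0,0]
    - [0,0,0]

```text
clock: 23.7
tcp_pos: [0.6812, 0.0403, 0.1105]
ee_rot: [-2.391, 0.058, -0.022]
wrist_force: [-0.6, 1.0, -0.5]
finger_gap: 0.533
```

```bash
python3 v3.py cc
python3 - <<'E'
from pl import *
g=ld();P,PR=place(*g,2,dz=.0);P+=[0,.002,0];print(P)
plan([(P,PR)],dpmax=7,rd=.5)
E
```

```text
23.8 [0.68190981 0.04002043 0.1117508 ] [-2.39199621  0.05694705 -0.02518953] j [ 0.16509128  0.79398717  0.19611034  1.29747742 -0.8705373   1.4088379
  0.57927373] [-0.46733137 -0.13585496 -0.59488785] 0.5391966942759342
[0.68119267 0.03982139 0.08100623]
dp [[0, 4, 4.5], [-0.5, 4.5, 4.5], [0, 4, 4.5], [0, 4.5, 4.5], [-0.5, 4, 4.5]]  rot [[0, 0, 0], [0, 0, 0], [0, 0, 0], [0, 0, 0], [0, 0, 0]]
end [0.681 0.04  0.081] [-2.392  0.057 -0.025]
```

The cup (mouth down) is now over the left peg; the peg's foot at side (352,350) is still visible under the cup. Lowering slowly.

Request:
carry_out:
  dp:
    - [0,4,4.5]
    - [-0.5,4.5,4.5]
    - [0,4,4.5]
    - [0,4.5,4.5]
  delta_rot:
    - [0,0,0]
    - [0,0,0]
    - [0,0,0]
    - [0,0,0]

```text
clock: 24.2
tcp_pos: [0.6807, 0.04, 0.0855]
ee_rot: [-2.392, 0.058, -0.023]
wrist_force: [-0.3, -0.4, -1.2]
finger_gap: 0.535
```

Request:
carry_out:
  dp:
    - [-0.5,4,4.5]
    - [0,0,0]
    - [0,0,0]
  delta_rot:
    - [0,0,0]
    - [0,0,0]
    - [0,0,0]

```text
clock: 24.5
tcp_pos: [0.6803, 0.0401, 0.0799]
ee_rot: [-2.392, 0.058, -0.023]
wrist_force: [-0.4, 0.2, -0.5]
finger_gap: 0.534
```

```bash
python3 v3.py dd;python3 - <<'E'
from lev import *
def cr(n,b,k,o):
    x0,y0,x1,y1=b;cv2.imwrite('pics/'+o,cv2.resize(load(n)['pixels'][y0:y1,x0:x1,::-1],None,fx=k,fy=k,interpolation=cv2.INTER_CUBIC))
cr('dd_side',(230,140,310,220),7,'dds.png')
E
```

```text
24.6 [0.68028354 0.04009556 0.07991575] [-2.39221776  0.05762497 -0.02300585] j [ 0.16813374  0.82757862  0.18975909  1.32026119 -0.87985519  1.36982612
  0.61842618] [-0.03981066 -0.02732984 -0.55654482] 0.5377953895135595
```

Near the bottom but no contact force yet; lower until contact.

Request:
carry_out:
  dp:
    - [0,1.5,1.5]
    - [0,0,0]
  delta_rot:
    - [0,0,0]
    - [0,0,0]

```text
clock: 24.8
tcp_pos: [0.6803, 0.0401, 0.0798]
ee_rot: [-2.39, 0.056, -0.024]
wrist_force: [-2.8, -1.0, 5.7]
finger_gap: 0.534
```

Request:
carry_out:
  dp:
    - [0,1.5,1.5]
    - [0,0,0]
  delta_rot:
    - [0,0,0]
    - [0,0,0]

```text
clock: 25.0
tcp_pos: [0.6803, 0.0401, 0.0798]
ee_rot: [-2.388, 0.055, -0.025]
wrist_force: [-4.2, -1.6, 11.6]
finger_gap: 0.531
```

Request:
carry_out:
  dp:
    - [0,1,1]
    - [0,0,0]
  delta_rot:
    - [0,0,0]
    - [0,0,0]

```text
clock: 25.2
tcp_pos: [0.6802, 0.0401, 0.0798]
ee_rot: [-2.387, 0.054, -0.025]
wrist_force: [-7.0, -2.8, 14.6]
finger_gap: 0.537
```

Request:
carry_out:
  dp:
    - [0,-2,-2]
    - [0,0,0]
    - [0,0,0]
    - [0,0,0]
  delta_rot:
    - [0,0,0]
    - [0,0,0]
    - [0,0,0]
    - [0,0,0]
  hand: 0.28

```text
clock: 25.6
tcp_pos: [0.6801, 0.0403, 0.0766]
ee_rot: [-2.392, 0.058, -0.022]
wrist_force: [-0.2, -0.1, -1.1]
finger_gap: 0.719
```

Request:
carry_out:
  dp:
    - [0,0,-10]
    - [0,0,-20]
    - [0,0,-25]
    - [0,0,-30]
    - [0,0,-30]
  delta_rot:
    - [0,0,0]
    - [0,0,0]
    - [0,0,0]
    - [0,0,0]
    - [0,0,0]

```text
clock: 26.1
tcp_pos: [0.6763, -0.0393, 0.1624]
ee_rot: [-2.392, 0.058, -0.023]
wrist_force: [0.2, 1.0, -0.9]
finger_gap: 0.723
```

```bash
python3 v3.py ee;python3 cups.py ee_top
python3 - <<'E'
from lev import *
def cr(n,b,k,o):
    x0,y0,x1,y1=b;cv2.imwrite('pics/'+o,cv2.resize(load(n)['pixels'][y0:y1,x0:x1,::-1],None,fx=k,fy=k,interpolation=cv2.INTER_CUBIC))
cr('ee_side',(230,140,310,220),7,'ees.png')
E
```

```text
26.2 [ 0.67817031 -0.0443054   0.16469543] [-2.39790177  0.06190346 -0.03374644] j [ 0.26887712  0.78977893  0.2293163   1.16504886 -0.83525758  1.5723519
  0.56910424] [-1.13190767 -0.4304926   0.50484852] 0.7212404620029637
[0.4775 0.1501] [ 0.272 -0.962] phi 0.276 [44.7 80.7]
[0.6737 0.1883] [-0.219 -0.976] phi -0.221 [45.1 78.6]
```

Run:
```python
from pl import *
p,R0,s=cur()
c=np.array([.4773,.1503]);ph=.283
T,R=pick(c,ph,-47);print(T)
plan([((.63,-.07,.25),R0),((.50,.08,.27),tilt(.1,0)),(T-R.apply([0,0,.075])+[0,0,.02],R)],dpmax=28,rmax=5.5)
```

```text
[0.47712085 0.15091605 0.01567803]
dp [[-12, -9, -21], [-11, -10, -20], [-12, -9, -21], [-11, -9, -20], [-17, -15, 10]]  rot [[0, 0, 0], [0, 0, 0], [0, 0, 0], [0, 0, 0], [-5.5, -0.5, -1]]
dp [[-17, -16, 9], [-17, -17, 7], [-16, -18, 6], [-16, -19, 5], [-15, -19, 2]]  rot [[-5, -0.5, -1], [-5.5, -0.5, -1], [-5, -0.5, -1], [-5.5, -0.5, -1], [-5.5, 0, -1]]
dp [[-15, -20, 1], [-15, -20, -1], [-3, -14, 20], [-3, -16, 19], [-2, -18, 18]]  rot [[-5, -0.5, -1], [-5.5, -0.5, -1], [-5, 0.5, -1], [-5.5, 0.5, -1.5], [-5, 0.5, -1]]
dp [[-3, -19, 16], [-2, -21, 13], [-2, -22, 12], [-1, -23, 10], [-1, -23, 8]]  rot [[-5.5, 0.5, -1], [-5, 0.5, -1], [-5, 0.5, -1.5], [-5.5, 0.5, -1], [-5, 0.5, -1]]
dp [[-1, -25, 6]]  rot [[-5.5, 0.5, -1]]
end [0.4617 0.2038 0.0865] [2.3   0.324 0.149]
```

Request:
carry_out:
  dp:
    - [-12,-9,-21]
    - [-11,-10,-20]
    - [-12,-9,-21]
    - [-11,-9,-20]
    - [-17,-15,10]
  delta_rot:
    - [0,0,0]
    - [0,0,0]
    - [0,0,0]
    - [0,0,0]
    - [-5.5,-0.5,-1]

```text
clock: 26.7
tcp_pos: [0.6123, -0.0546, 0.2471]
ee_rot: [-2.496, 0.051, -0.02]
wrist_force: [1.5, 0.0, -0.1]
finger_gap: 0.719
```

Request:
carry_out:
  dp:
    - [-17,-16,9]
    - [-17,-17,7]
    - [-16,-18,6]
    - [-16,-19,5]
    - [-15,-19,2]
  delta_rot:
    - [-5,-0.5,-1]
    - [-5.5,-0.5,-1]
    - [-5,-0.5,-1]
    - [-5.5,-0.5,-1]
    - [-5.5,0,-1]

```text
clock: 27.2
tcp_pos: [0.53, 0.0481, 0.2633]
ee_rot: [-2.953, -0.101, -0.005]
wrist_force: [0.1, 1.1, -0.5]
finger_gap: 0.718
```

Request:
carry_out:
  dp:
    - [-15,-20,1]
    - [-15,-20,-1]
    - [-3,-14,20]
    - [-3,-16,19]
    - [-2,-18,18]
  delta_rot:
    - [-5,-0.5,-1]
    - [-5.5,-0.5,-1]
    - [-5,0.5,-1]
    - [-5.5,0.5,-1.5]
    - [-5,0.5,-1]

```text
clock: 27.7
tcp_pos: [0.4844, 0.1275, 0.2077]
ee_rot: [2.867, 0.24, 0.055]
wrist_force: [-0.4, -0.2, -0.5]
finger_gap: 0.718
```

Request:
carry_out:
  dp:
    - [-3,-19,16]
    - [-2,-21,13]
    - [-2,-22,12]
    - [-1,-23,10]
    - [-1,-23,8]
  delta_rot:
    - [-5.5,0.5,-1]
    - [-5,0.5,-1]
    - [-5,0.5,-1.5]
    - [-5.5,0.5,-1]
    - [-5,0.5,-1]

```text
clock: 28.2
tcp_pos: [0.4618, 0.1968, 0.106]
ee_rot: [2.402, 0.327, 0.132]
wrist_force: [-0.3, 0.8, -1.1]
finger_gap: 0.719
```

Request:
carry_out:
  dp:
    - [-1,-25,6]
    - [0,0,0]
    - [0,0,0]
    - [0,0,0]
  delta_rot:
    - [-5.5,0.5,-1]
    - [0,0,0]
    - [0,0,0]
    - [0,0,0]

```text
clock: 28.6
tcp_pos: [0.4589, 0.2082, 0.0875]
ee_rot: [2.307, 0.332, 0.147]
wrist_force: [-1.0, 0.4, 0.6]
finger_gap: 0.716
```

```bash
python3 v3.py ff;python3 cups.py ff_top
python3 - <<'E'
from pl import *
c=np.array([.4773,.1503]);ph=.283
T,R=pick(c,ph,-47);print(T)
plan([(T-R.apply([0,0,.055]),R),(T,R)],dpmax=14,rmax=3,ra=.5,rd=.5)
E
```

```text
28.7 [0.45940406 0.20799333 0.08830668] [2.30872913 0.32918619 0.14850984] j [-1.01495024  0.66954086  0.15653457  1.65302912  0.5717835   1.36896726
 -0.86198883] [-0.15359663  0.12809819 -0.40818607] 0.7217764790760659
[0.4771 0.1509] [ 0.284 -0.959] phi 0.288 [44.  78.9]
[0.6737 0.1883] [-0.219 -0.976] phi -0.221 [45.1 78.6]
[0.47712085 0.15091605 0.01567803]
dp [[0.5, -4, 13], [0, -4, 12.5], [0.5, -4, 13], [0, 0, 13.5], [0, 0, 14]]  rot [[0, 0, 0], [0, 0, 0], [-0.5, -0.5, 0], [0, 0, 0], [0, 0, 0]]
dp [[0, 0, 13.5], [0, -0.5, 14]]  rot [[0, 0, 0], [0, 0, 0]]
end [0.4771 0.1509 0.0154] [2.3   0.324 0.14 ]
```

Request:
carry_out:
  dp:
    - [0.5,-4,13]
    - [0,-4,12.5]
    - [0.5,-4,13]
    - [0,0,13.5]
    - [0,0,14]
  delta_rot:
    - [0,0,0]
    - [0,0,0]
    - [-0.5,-0.5,0]
    - [0,0,0]
    - [0,0,0]
  hand: 0.25

```text
clock: 29.2
tcp_pos: [0.4703, 0.1696, 0.0313]
ee_rot: [2.297, 0.329, 0.136]
wrist_force: [-0.5, -0.0, 0.3]
finger_gap: 0.749
```

Request:
carry_out:
  dp:
    - [0,0,13.5]
    - [0,-0.5,14]
    - [0,0,0]
    - [0,0,0]
    - [0,0,0]
  delta_rot:
    - [0,0,0]
    - [0,0,0]
    - [0,0,0]
    - [0,0,0]
    - [0,0,0]

```text
clock: 29.7
tcp_pos: [0.4759, 0.1528, 0.0136]
ee_rot: [2.299, 0.33, 0.138]
wrist_force: [-0.2, -0.3, 0.5]
finger_gap: 0.753
```

```bash
python3 v3.py gg;python3 cups.py gg_top
```

```text
29.8 [0.47592582 0.1529034  0.01368863] [2.29872805 0.32964305 0.13866702] j [-0.9545314   0.7564133   0.18125057  1.75267591  0.62137016  1.18458535
 -0.9120502 ] [ 0.31112487 -0.00262153 -0.09491205] 0.7469102123432141
[0.477  0.1511] [ 0.284 -0.959] phi 0.288 [44.  78.3]
[0.6736 0.1883] [-0.211 -0.977] phi -0.213 [44.9 78.7]
```

Request:
carry_out:
  dp:
    - [0,0,0]
    - [0,0,0]
    - [0,0,0]
    - [0,0,0]
  delta_rot:
    - [0,0,0]
    - [0,0,0]
    - [0,0,0]
    - [0,0,0]
  hand: 1

```text
clock: 30.2
tcp_pos: [0.4758, 0.1526, 0.0138]
ee_rot: [2.298, 0.329, 0.138]
wrist_force: [-0.2, 3.1, 4.3]
finger_gap: 0.533
```

Run:
```python
from pl import *
p,R,s=cur();print(p,R.as_rotvec(),s['finger_gap'],s['wrist_force'])
sn=snap('top')
for k in cups(sn): print(k)
c=np.array([.4773,.1500]);ph=.284
pickle.dump((p,R.as_rotvec(),c,ph),open('grasp.pkl','wb'))
up=p+[.01,-.01,.06]
P,PR=place(p,R,c,ph,1,dz=.10);P+=[0,.002,0]
print(P,PR.as_rotvec())
sl=Slerp([0,1],Ro.concatenate([R,PR]))
plan([(up,R),((.48,.09,.25),sl(.45)),((.58,-.03,.28),sl(.7)),(P,PR)],dpmax=25,rmax=5)
```

```text
[0.47582235 0.15262421 0.01377079] [2.29824242 0.32935135 0.13823019] 0.5330369675738086 [-0.17615196  3.07582043  4.28208272]
(array([0.47752719, 0.15090788]), array([ 0.28426084, -0.95874697], dtype=float32), [44.02621841430664, 78.62081146240234])
(array([0.67368524, 0.1883174 ]), array([-0.21932434, -0.97565204], dtype=float32), [45.06086730957031, 78.58329772949219])
[ 0.67677896 -0.04324818  0.18293312] [-2.39414029  0.05543077 -0.02014612]
dp [[2, 17, -11], [2, 18, -10], [3, 17, -11], [-2, 18, -9], [-2, 17, -11]]  rot [[0, 0, 0], [0, 0, 0], [0, 0, 0], [4.5, 0, 1], [4.5, 0, 1]]
dp [[-2, 17, -12], [-2, 16, -13], [-1, 14, -15], [-1, 13, -15], [-1, 13, -17]]  rot [[4.5, 0, 1], [4.5, 0, 1], [4.5, 0, 1], [4, 0, 1.5], [4.5, 0, 1]]
dp [[0, 10, -17], [0, 10, -18], [12, 19, -1], [12, 19, -3], [13, 19, -3]]  rot [[4.5, 0, 1], [4.5, -0.5, 1], [3, 0, 0.5], [3.5, 0, 1], [3, 0, 0.5]]
dp [[12, 18, -4], [13, 18, -6], [14, 17, -6], [13, 17, -8], [15, 8, 16]]  rot [[3.5, 0, 1], [3, 0, 0.5], [3, 0, 1], [3.5, 0, 0.5], [4.5, 0, 1]]
dp [[15, 8, 15], [16, 9, 14], [15, 11, 13], [16, 11, 13], [16, 11, 12]]  rot [[4.5, 0, 1], [4.5, 0, 1], [4.5, 0, 1], [4, 0, 1.5], [4.5, 0, 1]]
end [ 0.6767 -0.0432  0.1828] [-2.397  0.059 -0.02 ]
```

Request:
carry_out:
  dp:
    - [2,17,-11]
    - [2,18,-10]
    - [3,17,-11]
    - [-2,18,-9]
    - [-2,17,-11]
  delta_rot:
    - [0,0,0]
    - [0,0,0]
    - [0,0,0]
    - [4.5,0,1]
    - [4.5,0,1]

```text
clock: 30.75
tcp_pos: [0.4845, 0.1314, 0.1117]
ee_rot: [2.462, 0.311, 0.131]
wrist_force: [-0.1, 0.5, -1.2]
finger_gap: 0.533
```

Request:
carry_out:
  dp:
    - [-2,17,-12]
    - [-2,16,-13]
    - [-1,14,-15]
    - [-1,13,-15]
    - [-1,13,-17]
  delta_rot:
    - [4.5,0,1]
    - [4.5,0,1]
    - [4.5,0,1]
    - [4,0,1.5]
    - [4.5,0,1]

```text
clock: 31.25
tcp_pos: [0.4801, 0.1003, 0.2111]
ee_rot: [2.859, 0.232, 0.12]
wrist_force: [0.8, 0.1, -1.1]
finger_gap: 0.533
```

Request:
carry_out:
  dp:
    - [0,10,-17]
    - [0,10,-18]
    - [12,19,-1]
    - [12,19,-3]
    - [13,19,-3]
  delta_rot:
    - [4.5,0,1]
    - [4.5,-0.5,1]
    - [3,0,0.5]
    - [3.5,0,1]
    - [3,0,0.5]

```text
clock: 31.75
tcp_pos: [0.5231, 0.0363, 0.2625]
ee_rot: [-3.084, -0.155, -0.09]
wrist_force: [0.3, 0.4, -1.3]
finger_gap: 0.53
```

Request:
carry_out:
  dp:
    - [12,18,-4]
    - [13,18,-6]
    - [14,17,-6]
    - [13,17,-8]
    - [15,8,16]
  delta_rot:
    - [3.5,0,1]
    - [3,0,0.5]
    - [3,0,1]
    - [3.5,0,0.5]
    - [4.5,0,1]

```text
clock: 32.25
tcp_pos: [0.5977, -0.0372, 0.2657]
ee_rot: [-2.784, -0.052, -0.067]
wrist_force: [0.8, 0.6, -0.3]
finger_gap: 0.532
```

Request:
carry_out:
  dp:
    - [15,8,15]
    - [16,9,14]
    - [15,11,13]
    - [16,11,13]
    - [16,11,12]
  delta_rot:
    - [4.5,0,1]
    - [4.5,0,1]
    - [4.5,0,1]
    - [4,0,1.5]
    - [4.5,0,1]

```text
clock: 32.75
tcp_pos: [0.6766, -0.045, 0.1807]
ee_rot: [-2.396, 0.063, -0.018]
wrist_force: [0.7, 0.8, -0.9]
finger_gap: 0.532
```

Request:
carry_out:
  dp:
    - [0,0,0]
    - [0,0,0]
    - [0,0,0]
  delta_rot:
    - [0,0,0]
    - [0,0,0]
    - [0,0,0]

```text
clock: 33.05
tcp_pos: [0.6767, -0.0433, 0.1845]
ee_rot: [-2.398, 0.057, -0.022]
wrist_force: [0.7, 1.3, -0.3]
finger_gap: 0.53
```

```bash
cat > chk.py <<'E'
import sys
from pl import *
peg=int(sys.argv[1]);tag=sys.argv[2];dy=float(sys.argv[3]);dz=float(sys.argv[4]);mx=float(sys.argv[5])
g=ld();P,PR=place(*g,peg,dz=dz);P+=[0,dy,0]
p,R,s=cur();print(s['clock'],p,R.as_rotvec(),'want',P,s['wrist_force'],s['joint_positions'])
sn=snap('top');sn2=snap('side');save(sn,tag+'_top');save(sn2,tag+'_side')
o,CR=cupframe(g[2],g[3]);ip=g[1].inv().apply(o-g[0]);iR=g[1].inv()*CR
o2=p+R.apply(ip);C2=R*iR
def box(sn,b,k,out):
    x0,y0,x1,y1=b;im=cv2.resize(sn['pixels'][y0:y1,x0:x1,::-1],None,fx=k,fy=k,interpolation=cv2.INTER_CUBIC)
    for z,c in((0,(0,0,255)),(.08,(0,255,0))):
        Q=o2+C2.apply([(.023,.023,z),(.023,-.023,z),(-.023,-.023,z),(-.023,.023,z)])
        u=((proj(sn,Q)-[x0,y0]+.5)*k).astype(int);cv2.polylines(im,[u.reshape(-1,1,2)],True,c,1)
    u=((proj(sn,[[*PEG[peg],.04],[*PEG[peg],.1]])-[x0,y0]+.5)*k).astype(int);cv2.polylines(im,[u.reshape(-1,1,2)],True,(255,0,0),1)
    cv2.imwrite('pics/'+out,im)
box(sn,(215,115,325,200),7,tag+'t.png');box(sn2,(215,100,325,230),5,tag+'s.png')
print(o2,C2.as_matrix()[:,2])
plan([(P,PR)],dpmax=mx,rmax=3,rd=.5)
E
python3 chk.py 1 hh .002 .03 14
```

```text
33.05 [ 0.67667627 -0.04326974  0.18453358] [-2.39847879  0.05687857 -0.02191719] want [ 0.67677896 -0.04324818  0.11293312] [ 0.73696273  1.28312953 -0.31764197] [ 0.25879025  0.7782721   0.2476662   1.13778126 -0.83844476  1.61373529
  0.54545404]
[ 0.67685492 -0.05235894  0.2216409 ] [ 7.67946718e-04 -4.39341610e-03 -9.99990054e-01]
dp [[0, 8, 9], [0, 8.5, 9], [0, 8, 8.5], [0, 8.5, 9], [-0.5, 8, 9]]  rot [[0, 0, 0], [0, 0, 0], [0, 0, 0], [0, 0, 0], [0, 0, 0]]
dp [[0, 8.5, 9]]  rot [[0.5, 0, 0]]
end [ 0.6766 -0.0433  0.1127] [-2.39   0.055 -0.024]
```

Request:
carry_out:
  dp:
    - [0,8,9]
    - [0,8.5,9]
    - [0,8,8.5]
    - [0,8.5,9]
    - [-0.5,8,9]
  delta_rot:
    - [0,0,0]
    - [0,0,0]
    - [0,0,0]
    - [0,0,0]
    - [0,0,0]

```text
clock: 33.65
tcp_pos: [0.6754, -0.0441, 0.1202]
ee_rot: [-2.398, 0.061, -0.018]
wrist_force: [-0.5, 0.8, -1.7]
finger_gap: 0.531
```

Request:
carry_out:
  dp:
    - [0,8.5,9]
    - [0,0,0]
    - [0,0,0]
  delta_rot:
    - [0.5,0,0]
    - [0,0,0]
    - [0,0,0]

```text
clock: 33.95
tcp_pos: [0.6756, -0.0444, 0.109]
ee_rot: [-2.389, 0.061, -0.019]
wrist_force: [-0.2, -0.3, -1.3]
finger_gap: 0.532
```

```bash
python3 chk.py 1 ii .002 0.002 7
```

```text
33.95 [ 0.67559486 -0.04436223  0.10899312] [-2.38855358  0.06060051 -0.01850408] want [ 0.67677896 -0.04324818  0.08493312] [-0.20617027 -0.29367457 -1.26301947] [ 0.26681511  0.8504098   0.23541761  1.20462038 -0.85415495  1.52072374
  0.63798655]
[ 0.67587848 -0.05382095  0.14600732] [-0.0025239   0.0055672  -0.99998132]
dp [[0, 4, 5], [0, 4, 4.5], [0.5, 4.5, 5], [0, 4, 5]]  rot [[0, 0, 0], [0, 0, 0], [0, 0, 0], [-0.5, 0, 0]]
end [ 0.6768 -0.0431  0.0848] [-2.398  0.059 -0.021]
```

Peg enters the cup. Continue down to contact.

Request:
carry_out:
  dp:
    - [0,4,5]
    - [0,4,4.5]
    - [0.5,4.5,5]
    - [0,4,5]
    - [0,0,0]
  delta_rot:
    - [0,0,0]
    - [0,0,0]
    - [0,0,0]
    - [-0.5,0,0]
    - [0,0,0]

```text
clock: 34.55
tcp_pos: [0.6756, -0.0423, 0.0827]
ee_rot: [-2.397, 0.06, -0.016]
wrist_force: [0.1, 0.8, -0.6]
finger_gap: 0.538
```

Request:
carry_out:
  dp:
    - [0,1.5,1.5]
    - [0,0,0]
    - [0,0,0]
  delta_rot:
    - [0,0,0]
    - [0,0,0]
    - [0,0,0]

```text
clock: 34.85
tcp_pos: [0.6764, -0.0432, 0.0821]
ee_rot: [-2.398, 0.06, -0.02]
wrist_force: [0.3, 1.0, -1.6]
finger_gap: 0.531
```

Request:
carry_out:
  dp:
    - [0,1.5,1.5]
    - [0,0,0]
  delta_rot:
    - [0,0,0]
    - [0,0,0]

```text
clock: 35.05
tcp_pos: [0.6761, -0.0433, 0.0796]
ee_rot: [-2.398, 0.06, -0.019]
wrist_force: [0.3, 0.1, -0.7]
finger_gap: 0.532
```

Request:
carry_out:
  dp:
    - [0,1.5,1.5]
    - [0,0,0]
  delta_rot:
    - [0,0,0]
    - [0,0,0]

```text
clock: 35.25
tcp_pos: [0.6763, -0.0434, 0.079]
ee_rot: [-2.397, 0.059, -0.02]
wrist_force: [-1.5, -0.9, 3.3]
finger_gap: 0.533
```

Request:
carry_out:
  dp:
    - [0,1.5,1.5]
    - [0,0,0]
  delta_rot:
    - [0,0,0]
    - [0,0,0]

```text
clock: 35.45
tcp_pos: [0.6763, -0.0434, 0.079]
ee_rot: [-2.395, 0.058, -0.021]
wrist_force: [-4.8, -2.5, 9.6]
finger_gap: 0.532
```

Request:
carry_out:
  dp:
    - [0,-1,-1]
    - [0,0,0]
    - [0,0,0]
    - [0,0,0]
  delta_rot:
    - [0,0,0]
    - [0,0,0]
    - [0,0,0]
    - [0,0,0]
  hand: 0.28

```text
clock: 35.85
tcp_pos: [0.676, -0.043, 0.0764]
ee_rot: [-2.398, 0.06, -0.018]
wrist_force: [-0.5, 0.3, 0.5]
finger_gap: 0.72
```

Request:
carry_out:
  dp:
    - [0,0,-10]
    - [0,0,-20]
    - [0,0,-25]
    - [0,0,-30]
    - [0,0,-30]
  delta_rot:
    - [0,0,0]
    - [0,0,0]
    - [0,0,0]
    - [0,0,0]
    - [0,0,0]

```text
clock: 36.35
tcp_pos: [0.6724, -0.1221, 0.1628]
ee_rot: [-2.398, 0.06, -0.019]
wrist_force: [0.4, 0.4, 0.3]
finger_gap: 0.718
```

```bash
python3 v3.py jj;python3 cups.py jj_top
python3 - <<'E'
from lev import *
def cr(n,b,k,o):
    x0,y0,x1,y1=b;cv2.imwrite('pics/'+o,cv2.resize(load(n)['pixels'][y0:y1,x0:x1,::-1],None,fx=k,fy=k,interpolation=cv2.INTER_CUBIC))
cr('jj_side',(215,140,325,230),6.5,'jjs.png')
E
```

```text
36.45 [ 0.67362526 -0.126893    0.16492642] [-2.40456077  0.06350195 -0.02881333] j [ 0.36674848  0.86521736  0.26488214  1.02388084 -0.82646541  1.68927343
  0.6069879 ] [ 0.34077097 -1.0298169  -0.30260912] 0.7198377286317229
[0.6738 0.1882] [-0.215 -0.977] phi -0.216 [45.2 78.6]
```

Run:
```python
from pl import *
from fit import c1
t=load('top0');s=load('side0')
print(tri([(t,(180.0,140.2)),(s,(246,151))]))
for p in [(232,92),(275,92)]: print(onz(t,c1(p),.06))
p,R0,_=cur()
c=np.array([.6727,.1883]);ph=-.217
T,R=pick(c,ph,-35,gz=.028);print(T,R.apply([0,0,1]))
st2=T-R.apply([0,0,.09])+[0,0,.03]
plan([((.62,-.13,.26),R0),((.52,.02,.28),tilt(-.05,10)),((.60,.16,.25),tilt(-.15,-15)),(st2,R)],dpmax=28,rmax=5)
```

```text
(array([0.75319351, 0.25040438, 0.04713691]), [0.24116947427328805, 0.2210552981152074])
[0.751732   0.26260212 0.06      ]
[0.75194289 0.23324812 0.06      ]
[0.67355149 0.19216214 0.01079781] [-0.12349155 -0.56012478 -0.81915204]
dp [[-13, -15, -19], [-14, -15, -18], [-13, -15, -19], [-13, -15, -19], [-15, -17, 12]]  rot [[0, 0, 0], [0, 0, 0], [0, 0, 0], [0, 0, 0], [-4.5, 0, 0]]
dp [[-16, -18, 10], [-15, -19, 9], [-16, -19, 7], [-15, -21, 6], [-16, -20, 4]]  rot [[-4.5, 0, 0], [-5, 0, 0], [-4.5, 0, 0], [-4.5, 0, 0], [-4.5, 0, 0]]
dp [[-15, -21, 3], [12, -23, 9], [12, -23, 8], [11, -24, 5], [11, -25, 4]]  rot [[-4.5, 0, 0], [-4, 0, 1], [-4.5, 0, 1], [-4, 0, 1], [-4.5, 0, 0.5]]
dp [[10, -25, 2], [10, -25, 0], [10, -18, 15], [10, -19, 15], [10, -20, 13]]  rot [[-4, -0.5, 1], [-4, 0, 1], [-3, 0, 0.5], [-3, -0.5, 0.5], [-2.5, 0, 0.5]]
dp [[10, -20, 12], [10, -21, 11], [10, -22, 11], [9, -22, 8]]  rot [[-3, -0.5, 0.5], [-3, 0, 0.5], [-3, -0.5, 0.5], [-2.5, 0, 0.5]]
end [0.6843 0.2428 0.1149] [ 2.521 -0.274 -0.086]
```

Request:
carry_out:
  dp:
    - [-13,-15,-19]
    - [-14,-15,-18]
    - [-13,-15,-19]
    - [-13,-15,-19]
    - [-15,-17,12]
  delta_rot:
    - [0,0,0]
    - [0,0,0]
    - [0,0,0]
    - [0,0,0]
    - [-4.5,0,0]
  hand: 0.35

```text
clock: 36.95
tcp_pos: [0.6049, -0.1102, 0.2591]
ee_rot: [-2.483, 0.075, -0.02]
wrist_force: [0.7, -0.6, 0.0]
finger_gap: 0.654
```

Request:
carry_out:
  dp:
    - [-16,-18,10]
    - [-15,-19,9]
    - [-16,-19,7]
    - [-15,-21,6]
    - [-16,-20,4]
  delta_rot:
    - [-4.5,0,0]
    - [-5,0,0]
    - [-4.5,0,0]
    - [-4.5,0,0]
    - [-4.5,0,0]

```text
clock: 37.45
tcp_pos: [0.5319, 0.0048, 0.2758]
ee_rot: [-2.88, 0.069, -0.005]
wrist_force: [0.3, 0.3, -0.1]
finger_gap: 0.653
```

Request:
carry_out:
  dp:
    - [-15,-21,3]
    - [12,-23,9]
    - [12,-23,8]
    - [11,-24,5]
    - [11,-25,4]
  delta_rot:
    - [-4.5,0,0]
    - [-4,0,1]
    - [-4.5,0,1]
    - [-4,0,1]
    - [-4.5,0,0.5]

```text
clock: 37.95
tcp_pos: [0.5718, 0.1194, 0.2593]
ee_rot: [3.023, -0.165, -0.018]
wrist_force: [0.4, -0.2, 0.1]
finger_gap: 0.652
```

Request:
carry_out:
  dp:
    - [10,-25,2]
    - [10,-25,0]
    - [10,-18,15]
    - [10,-19,15]
    - [10,-20,13]
  delta_rot:
    - [-4,-0.5,1]
    - [-4,0,1]
    - [-3,0,0.5]
    - [-3,-0.5,0.5]
    - [-2.5,0,0.5]

```text
clock: 38.45
tcp_pos: [0.6326, 0.2029, 0.1893]
ee_rot: [2.731, -0.231, -0.062]
wrist_force: [-0.2, 0.5, -0.1]
finger_gap: 0.65
```

Request:
carry_out:
  dp:
    - [10,-20,12]
    - [10,-21,11]
    - [0,0,0]
    - [0,0,0]
    - [0,0,0]
  delta_rot:
    - [-3,-0.5,0.5]
    - [-3,0,0.5]
    - [0,0,0]
    - [0,0,0]
    - [0,0,0]

```text
clock: 38.95
tcp_pos: [0.6578, 0.224, 0.1557]
ee_rot: [2.626, -0.252, -0.073]
wrist_force: [0.1, -1.1, 0.9]
finger_gap: 0.651
```

```bash
python3 v3.py kk;python3 cups.py kk_top
python3 - <<'E'
from pl import *
c=np.array([.6732,.1883]);ph=-.217
T,R=pick(c,ph,-35,gz=.031);print(T)
plan([(T-R.apply([0,0,.07]),R)],dpmax=12,rmax=3,ra=.5,rd=.5)
E
```

```text
39.05 [0.65816036 0.22398546 0.15695748] [ 2.62825436 -0.2536029  -0.07092709] j [-0.65899832  0.95546598  0.3340468   0.75843272  0.13442527  1.75673269
 -0.60699732] [ 0.13411193 -0.73451252 -0.18295447] 0.6497134198426342
[0.6737 0.1883] [-0.219 -0.976] phi -0.221 [45.1 78.6]
[0.67405149 0.19216214 0.01379781]
dp [[3, -6.5, 8.5], [3, -6.5, 8.5], [2.5, -7, 8.5], [3, -6.5, 8.5], [3, -7, 8.5]]  rot [[-1, 0, 0], [-0.5, 0, 0.5], [-1, 0, 0], [-0.5, -0.5, 0], [-1, 0, 0.5]]
dp [[2.5, -7.5, 8], [3, -7, 8], [3, -7.5, 8]]  rot [[-0.5, 0, 0], [-1, 0, 0], [-0.5, 0, 0.5]]
end [0.683  0.2316 0.0711] [ 2.521 -0.28  -0.084]
```

Run:
```python
from pl import *
c=np.array([.6732,.1883]);ph=-.217
T,R=pick(c,ph,-34,gz=.031,lz=.033);print(T)
plan([(T-R.apply([0,0,.07]),R)],dpmax=14,rmax=3,ra=.5,rd=.5)
```

```text
[0.67217882 0.18366818 0.01359021]
dp [[3.5, -6, 10.5], [3, -6.5, 10.5], [3, -6.5, 10.5], [3.5, -6.5, 10], [3, -6.5, 10.5]]  rot [[-0.5, 0, 0], [-1, 0, 0.5], [-0.5, 0, 0], [-1, -0.5, 0], [-0.5, 0, 0.5]]
dp [[3.5, -7, 10], [3, -7, 10]]  rot [[-1, 0, 0], [-0.5, 0, 0.5]]
end [0.6804 0.2219 0.0715] [ 2.538 -0.281 -0.082]
```

Request:
carry_out:
  dp:
    - [3.5,-6,10.5]
    - [3,-6.5,10.5]
    - [3,-6.5,10.5]
    - [3.5,-6.5,10]
    - [3,-6.5,10.5]
  delta_rot:
    - [-0.5,0,0]
    - [-1,0,0.5]
    - [-0.5,0,0]
    - [-1,-0.5,0]
    - [-0.5,0,0.5]

```text
clock: 39.55
tcp_pos: [0.6726, 0.223, 0.0892]
ee_rot: [2.561, -0.269, -0.091]
wrist_force: [0.3, -0.6, 0.6]
finger_gap: 0.652
```

Request:
carry_out:
  dp:
    - [3.5,-7,10]
    - [3,-7,10]
    - [0,0,0]
    - [0,0,0]
    - [0,0,0]
  delta_rot:
    - [-1,0,0]
    - [-0.5,0,0.5]
    - [0,0,0]
    - [0,0,0]
    - [0,0,0]

```text
clock: 40.05
tcp_pos: [0.6796, 0.2227, 0.0685]
ee_rot: [2.536, -0.278, -0.086]
wrist_force: [0.4, -0.9, -0.4]
finger_gap: 0.654
```

```bash
python3 v3.py mm;python3 cups.py mm_top
python3 - <<'E'
from pl import *
c=np.array([.6732,.1883]);ph=-.217
T,R=pick(c,ph,-34,gz=.031,lz=.033);print(T)
plan([(T,R)],dpmax=12,rmax=3,ra=.5,rd=.5)
E
```

```text
40.15 [0.67966897 0.22281228 0.06888108] [ 2.53643849 -0.27841706 -0.08542302] j [-0.65098027  1.13873743  0.34858093  0.65031113  0.14478915  1.75530712
 -0.65768839] [-0.58964528  1.02060598  0.23702913] 0.6515942630789974
[0.6737 0.1883] [-0.219 -0.976] phi -0.221 [45.1 78.6]
[0.67217882 0.18366818 0.01359021]
dp [[0, 0.5, 11.5], [0.5, 0, 11], [0, 0.5, 11.5], [0.5, 0.5, 11.5], [0, 0.5, 11.5]]  rot [[0, 0, 0], [0, 0, 0], [0, 0, 0], [0, 0, 0], [0, 0, 0]]
dp [[0, 0, 11]]  rot [[0, 0, 0]]
end [0.672  0.1839 0.0136] [ 2.536 -0.278 -0.085]
```

Request:
carry_out:
  dp:
    - [0,0.5,11.5]
    - [0.5,0,11]
    - [0,0.5,11.5]
    - [0.5,0.5,11.5]
    - [0,0.5,11.5]
  delta_rot:
    - [0,0,0]
    - [0,0,0]
    - [0,0,0]
    - [0,0,0]
    - [0,0,0]

```text
clock: 40.65
tcp_pos: [0.6731, 0.1897, 0.0221]
ee_rot: [2.536, -0.278, -0.086]
wrist_force: [0.4, -0.1, -0.6]
finger_gap: 0.654
```

Request:
carry_out:
  dp:
    - [0,0,9]
    - [0,0,0]
    - [0,0,0]
    - [0,0,0]
  delta_rot:
    - [0,0,0]
    - [0,0,0]
    - [0,0,0]
    - [0,0,0]

```text
clock: 41.05
tcp_pos: [0.6722, 0.1855, 0.0146]
ee_rot: [2.537, -0.277, -0.086]
wrist_force: [-0.2, -0.2, 0.1]
finger_gap: 0.651
```

```bash
python3 v3.py nn;python3 cups.py nn_top;python3 - <<'E'
from lev import *
def cr(n,b,k,o):
    x0,y0,x1,y1=b;cv2.imwrite('pics/'+o,cv2.resize(load(n)['pixels'][y0:y1,x0:x1,::-1],None,fx=k,fy=k,interpolation=cv2.INTER_CUBIC))
cr('nn_side',(190,120,280,200),7,'nns.png')
cr('nn_top',(150,110,250,190),7,'nnt.png')
E
```

```text
41.15 [0.67209795 0.18549285 0.01445676] [ 2.53631496 -0.27722123 -0.08619665] j [-0.6439925   1.11517152  0.34636017  0.84299483  0.15231603  1.58333435
 -0.67161884] [-0.49791302  0.02850414 -0.60902806] 0.6516805553301527
[0.6729 0.1852] [-0.211 -0.977] phi -0.213 [44.9 72.4]
```

Fingers straddle the cup, clear of the transformer and can. Close.

Request:
carry_out:
  dp:
    - [0,0,0]
    - [0,0,0]
    - [0,0,0]
    - [0,0,0]
  delta_rot:
    - [0,0,0]
    - [0,0,0]
    - [0,0,0]
    - [0,0,0]
  hand: 1

```text
clock: 41.55
tcp_pos: [0.6721, 0.1857, 0.0144]
ee_rot: [2.537, -0.277, -0.086]
wrist_force: [1.0, 1.6, 2.4]
finger_gap: 0.532
```

Run:
```python
from pl import *
p,R,s=cur();print(p,R.as_rotvec(),s['finger_gap'],s['wrist_force'])
c=np.array([.6732,.1883]);ph=-.217
pickle.dump((p,R.as_rotvec(),c,ph),open('grasp.pkl','wb'))
P,PR=place(p,R,c,ph,0,dz=.11);P+=[0,.002,0]
print(P,PR.as_rotvec())
sl=Slerp([0,1],Ro.concatenate([R,PR]))
plan([(p+[-.01,.0,.08],R),((.60,.12,.26),sl(.3)),((.58,-.06,.29),sl(.6)),((.62,-.12,.27),sl(.8)),(P,PR)],dpmax=25,rmax=5)
```

```text
[0.67205785 0.18572048 0.01440779] [ 2.53673388 -0.27691519 -0.08610647] 0.5316645138390493 [0.96333093 1.59482087 2.39419301]
[ 0.67287014 -0.12889054  0.18723507] [-2.16234478  0.05326042 -0.02721909]
dp [[-2, 12, -16], [-3, 11, -17], [-2, 12, -16], [-3, 11, -16], [-6, 20, -12]]  rot [[0, 0, 0], [0, 0, 0], [0, 0, 0], [0, 0, 0], [3.5, 0, -0.5]]
dp [[-6, 19, -13], [-6, 18, -14], [-6, 17, -15], [-6, 16, -16], [-7, 15, -16]]  rot [[3, 0, -0.5], [3.5, 0, 0], [3.5, -0.5, -0.5], [3.5, 0, -0.5], [3, 0, -0.5]]
dp [[-7, 14, -18], [-6, 13, -19], [1, 23, -1], [1, 23, -2], [1, 22, -4]]  rot [[3.5, 0, -0.5], [3.5, 0, 0], [3.5, 0, -0.5], [3, 0, -0.5], [3.5, -0.5, 0]]
dp [[1, 23, -5], [1, 22, -6], [0, 22, -8], [0, 21, -9], [0, 20, -10]]  rot [[3.5, 0, -0.5], [3.5, 0, -0.5], [3, 0, -0.5], [3.5, 0, -0.5], [3.5, 0, -0.5]]
dp [[12, 15, 0], [12, 14, -2], [11, 15, -3], [11, 14, -4], [14, 14, 15]]  rot [[4.5, 0, -0.5], [4.5, -0.5, -0.5], [4.5, 0, -0.5], [4.5, 0, -0.5], [4.5, 0, -0.5]]
dp [[14, 15, 15], [13, 16, 13], [14, 17, 11]]  rot [[4.5, 0, -0.5], [4.5, -0.5, -0.5], [4.5, 0, -0.5]]
end [ 0.673  -0.1291  0.1874] [-2.158  0.052 -0.028]
```

Request:
carry_out:
  dp:
    - [-2,12,-16]
    - [-3,11,-17]
    - [-2,12,-16]
    - [-3,11,-16]
    - [-6,20,-12]
  delta_rot:
    - [0,0,0]
    - [0,0,0]
    - [0,0,0]
    - [0,0,0]
    - [3.5,0,-0.5]

```text
clock: 42.05
tcp_pos: [0.6528, 0.1806, 0.1129]
ee_rot: [2.601, -0.265, -0.086]
wrist_force: [0.1, 0.6, -1.1]
finger_gap: 0.531
```

Request:
carry_out:
  dp:
    - [-6,19,-13]
    - [-6,18,-14]
    - [-6,17,-15]
    - [-6,16,-16]
    - [-7,15,-16]
  delta_rot:
    - [3,0,-0.5]
    - [3.5,0,0]
    - [3.5,-0.5,-0.5]
    - [3.5,0,-0.5]
    - [3,0,-0.5]

```text
clock: 42.55
tcp_pos: [0.6151, 0.1346, 0.2208]
ee_rot: [2.891, -0.261, -0.068]
wrist_force: [0.9, 0.3, 0.2]
finger_gap: 0.534
```

Request:
carry_out:
  dp:
    - [-7,14,-18]
    - [-6,13,-19]
    - [1,23,-1]
    - [1,23,-2]
    - [1,22,-4]
  delta_rot:
    - [3.5,0,-0.5]
    - [3.5,0,0]
    - [3.5,0,-0.5]
    - [3,0,-0.5]
    - [3.5,-0.5,0]

```text
clock: 43.05
tcp_pos: [0.5917, 0.0515, 0.2736]
ee_rot: [-3.073, 0.24, 0.05]
wrist_force: [1.2, -0.5, -0.8]
finger_gap: 0.537
```

Request:
carry_out:
  dp:
    - [1,23,-5]
    - [1,22,-6]
    - [0,22,-8]
    - [0,21,-9]
    - [0,20,-10]
  delta_rot:
    - [3.5,0,-0.5]
    - [3.5,0,-0.5]
    - [3,0,-0.5]
    - [3.5,0,-0.5]
    - [3.5,0,-0.5]

```text
clock: 43.55
tcp_pos: [0.5787, -0.0616, 0.2922]
ee_rot: [-2.783, 0.164, 0.011]
wrist_force: [-0.2, 0.2, -1.2]
finger_gap: 0.533
```

Request:
carry_out:
  dp:
    - [12,15,0]
    - [12,14,-2]
    - [11,15,-3]
    - [11,14,-4]
    - [14,14,15]
  delta_rot:
    - [4.5,0,-0.5]
    - [4.5,-0.5,-0.5]
    - [4.5,0,-0.5]
    - [4.5,0,-0.5]
    - [4.5,0,-0.5]

```text
clock: 44.05
tcp_pos: [0.6328, -0.1277, 0.2527]
ee_rot: [-2.398, 0.095, -0.024]
wrist_force: [0.6, -1.2, -0.1]
finger_gap: 0.53
```

Request:
carry_out:
  dp:
    - [14,15,15]
    - [13,16,13]
    - [14,17,11]
    - [0,0,0]
    - [0,0,0]
  delta_rot:
    - [4.5,0,-0.5]
    - [4.5,-0.5,-0.5]
    - [4.5,0,-0.5]
    - [0,0,0]
    - [0,0,0]

```text
clock: 44.55
tcp_pos: [0.6716, -0.1304, 0.1866]
ee_rot: [-2.16, 0.055, -0.024]
wrist_force: [0.6, -0.1, 0.1]
finger_gap: 0.533
```

Request:
carry_out:
  dp:
    - [0,0,0]
    - [0,0,0]
  delta_rot:
    - [0,0,0]
    - [0,0,0]

```text
clock: 44.75
tcp_pos: [0.6733, -0.1292, 0.1925]
ee_rot: [-2.164, 0.047, -0.034]
wrist_force: [0.3, 0.7, -0.6]
finger_gap: 0.532
```

```bash
python3 chk.py 0 oo .002 0.03 14
```

```text
44.75 [ 0.67333771 -0.12924963  0.19248034] [-2.16350211  0.04734646 -0.03369491] want [ 0.67287014 -0.12889054  0.10723507] [ 0.27026937  0.74724334 -0.64380441] [ 0.5100215   0.9598657   0.11607221  0.918022   -0.91478147  1.82440376
  0.58473998]
[ 0.67318768 -0.13780365  0.23525633] [ 0.00690371 -0.00129049 -0.99997534]
dp [[0, 11.5, 8], [0, 11.5, 7.5], [-0.5, 11.5, 8], [0, 11.5, 8], [0, 12, 8]]  rot [[0, 0, 0], [0, 0, 0], [0, 0, 0], [0, 0, 0], [0, 0, 0]]
dp [[0, 11.5, 7.5]]  rot [[0, 0, 0.5]]
end [ 0.6729 -0.1292  0.1073] [-2.162  0.059 -0.027]
```

Request:
carry_out:
  dp:
    - [0,11,9]
    - [0,11.5,7.5]
    - [-0.5,11.5,8]
    - [0,11.5,8]
    - [0,12,8]
  delta_rot:
    - [0,0,0]
    - [0,0,0]
    - [0,0,0]
    - [0,0,0]
    - [0,0,0]

```text
clock: 45.35
tcp_pos: [0.6716, -0.1279, 0.1148]
ee_rot: [-2.159, 0.055, -0.025]
wrist_force: [-0.2, -0.4, -0.7]
finger_gap: 0.534
```

Request:
carry_out:
  dp:
    - [0,11.5,7.5]
    - [0,0,0]
    - [0,0,0]
    - [0,0,0]
  delta_rot:
    - [0,0,0.5]
    - [0,0,0]
    - [0,0,0]
    - [0,0,0]

```text
clock: 45.75
tcp_pos: [0.6725, -0.1283, 0.1041]
ee_rot: [-2.16, 0.062, -0.024]
wrist_force: [-0.2, 0.6, -0.7]
finger_gap: 0.536
```

```bash
python3 chk.py 0 pp .002 0.002 7
```

```text
45.75 [ 0.67250156 -0.12832219  0.10414155] [-2.1596423   0.06197634 -0.02356174] want [ 0.67287014 -0.12889054  0.07923507] [-0.24548644  0.63182965 -0.69879585] [ 0.50658235  1.04485929  0.11891444  0.97680655 -0.90452684  1.73468782
  0.68086131]
[ 0.67284186 -0.13704946  0.14688143] [-0.00591002  0.00274293 -0.99997877]
dp [[0, 5.5, 3.5], [0.5, 5, 3.5], [0, 5.5, 3], [0, 5, 3.5]]  rot [[0, 0, 0], [0, 0, 0], [0, 0, -0.5], [0, 0, 0]]
end [ 0.6729 -0.1289  0.0794] [-2.16   0.052 -0.029]
```

Request:
carry_out:
  dp:
    - [0,5.5,3.5]
    - [0.5,5,3.5]
    - [0,5.5,3]
    - [0,5,3.5]
    - [0,0,0]
  delta_rot:
    - [0,0,0]
    - [0,0,0]
    - [0,0,-0.5]
    - [0,0,0]
    - [0,0,0]

```text
clock: 46.35
tcp_pos: [0.6716, -0.1285, 0.0764]
ee_rot: [-2.159, 0.056, -0.024]
wrist_force: [0.3, 0.5, -0.8]
finger_gap: 0.535
```

Request:
carry_out:
  dp:
    - [0,1.5,1]
    - [0,0,0]
    - [0,0,0]
  delta_rot:
    - [0,0,0]
    - [0,0,0]
    - [0,0,0]

```text
clock: 46.65
tcp_pos: [0.6724, -0.1287, 0.0767]
ee_rot: [-2.16, 0.053, -0.027]
wrist_force: [0.1, -0.4, -0.3]
finger_gap: 0.529
```

Request:
carry_out:
  dp:
    - [0,1.5,1]
    - [0,0,0]
  delta_rot:
    - [0,0,0]
    - [0,0,0]

```text
clock: 46.85
tcp_pos: [0.6726, -0.1287, 0.0755]
ee_rot: [-2.159, 0.053, -0.028]
wrist_force: [0.5, -1.1, 0.9]
finger_gap: 0.533
```

Request:
carry_out:
  dp:
    - [0,1.5,1]
    - [0,0,0]
  delta_rot:
    - [0,0,0]
    - [0,0,0]

```text
clock: 47.05
tcp_pos: [0.6726, -0.1287, 0.0755]
ee_rot: [-2.158, 0.051, -0.029]
wrist_force: [-1.8, -2.2, 6.6]
finger_gap: 0.532
```

Request:
carry_out:
  dp:
    - [0,0.5,0.5]
    - [0,0,0]
  delta_rot:
    - [0,0,0]
    - [0,0,0]

```text
clock: 47.25
tcp_pos: [0.6726, -0.1287, 0.0754]
ee_rot: [-2.157, 0.051, -0.029]
wrist_force: [-2.0, -2.3, 7.9]
finger_gap: 0.533
```

Request:
carry_out:
  dp:
    - [0,-1,-1]
    - [0,0,0]
    - [0,0,0]
    - [0,0,0]
  delta_rot:
    - [0,0,0]
    - [0,0,0]
    - [0,0,0]
    - [0,0,0]
  hand: 0.28

```text
clock: 47.65
tcp_pos: [0.6721, -0.1286, 0.073]
ee_rot: [-2.159, 0.054, -0.026]
wrist_force: [0.0, -0.6, 0.2]
finger_gap: 0.719
```

Request:
carry_out:
  dp:
    - [0,0,-10]
    - [0,0,-20]
    - [0,0,-25]
    - [0,0,-30]
    - [0,-10,-25]
  delta_rot:
    - [0,0,0]
    - [0,0,0]
    - [0,0,0]
    - [0,0,0]
    - [0,0,0]

```text
clock: 48.15
tcp_pos: [0.667, -0.2173, 0.1421]
ee_rot: [-2.161, 0.058, -0.025]
wrist_force: [-0.3, -0.3, 0.5]
finger_gap: 0.72
```

```bash
python3 v3.py qq;python3 - <<'E'
from lev import *
def cr(n,b,k,o):
    x0,y0,x1,y1=b;cv2.imwrite('pics/'+o,cv2.resize(load(n)['pixels'][y0:y1,x0:x1,::-1],None,fx=k,fy=k,interpolation=cv2.INTER_CUBIC))
cr('qq_side',(215,120,335,240),5,'qqs.png')
E
```

```text
48.25 [ 0.66845662 -0.21891448  0.14569234] [-2.16490957  0.05426789 -0.03442183] j [ 0.61251927  1.13191267  0.1301164   0.68656815 -0.90689273  1.92527935
  0.59879552] [-0.60321254  0.10195343  0.22420694] 0.7205397237791038
```

```bash
cat > close.py <<'E'
from pl import *
G2=.021;TB=.004
def cl(th,rc=None,dx=0,dz=0,y=0):
    if rc is None: rc=min(.179,.173+.006*(1.5-th)/.7)
    x=.08-rc*np.cos(th)+.004*np.sin(th);z=.04+rc*np.sin(th)+.004*np.cos(th)
    return st(x-G2+dx,y,z-TB+dz),down(SA)
E
python3 - <<'E'
from close import *
p,R,s=cur()
a=cl(1.5,dx=.008,dz=.05);b=cl(1.5,dx=.008);print(a[0],b[0])
plan([((.58,-.24,.26),tilt(-.05,30)),((.64,-.10,.30),down(SA)),a],dpmax=28,rmax=5)
E
```

```text
[ 0.74667303 -0.05915375  0.25884958] [ 0.74667303 -0.05915375  0.20884958]
dp [[-14, -13, -14], [-15, -13, -16], [-14, -11, -16], [-15, -10, -17], [-14, -8, -17]]  rot [[-4.5, 0, 0], [-4, 0, 0], [-4.5, 0, 0], [-4.5, 0, 0], [-4, 0, 0]]
dp [[-15, -8, -18], [9, -24, 6], [9, -24, 4], [9, -25, 2], [9, -24, -1]]  rot [[-4.5, -0.5, 0], [-5, 0, 0], [-5, 0, 0], [-5, 0, 0], [-5, 0, 0]]
dp [[8, -25, -2], [9, -24, -5], [21, -9, 8], [21, -9, 8], [21, -10, 9]]  rot [[-5, 0, 0], [-5, 0, 0], [0, 0, 0], [0, 0, 0], [0, 0, 0]]
dp [[21, -9, 8], [21, -9, 8]]  rot [[0, 0, 0], [0, 0, 0.5]]
end [ 0.7466 -0.0592  0.2587] [ 3.139 -0.088 -0.005]
```

Request:
carry_out:
  dp:
    - [-14,-13,-14]
    - [-15,-13,-16]
    - [-14,-11,-16]
    - [-15,-10,-17]
    - [-14,-8,-17]
  delta_rot:
    - [-4.5,0,0]
    - [-4,0,0]
    - [-4.5,0,0]
    - [-4.5,0,0]
    - [-4,0,0]
  hand: 0.5

```text
clock: 48.75
tcp_pos: [0.5947, -0.2323, 0.2391]
ee_rot: [-2.537, 0.061, -0.018]
wrist_force: [0.1, 0.3, 0.5]
finger_gap: 0.5
```

Request:
carry_out:
  dp:
    - [-15,-8,-18]
    - [9,-24,6]
    - [9,-24,4]
    - [9,-25,2]
    - [9,-24,-1]
  delta_rot:
    - [-4.5,-0.5,0]
    - [-5,0,0]
    - [-5,0,0]
    - [-5,0,0]
    - [-5,0,0]

```text
clock: 49.25
tcp_pos: [0.6205, -0.1416, 0.285]
ee_rot: [-2.964, 0.065, 0.007]
wrist_force: [0.2, -0.2, -0.6]
finger_gap: 0.499
```

Request:
carry_out:
  dp:
    - [8,-25,-2]
    - [9,-24,-5]
    - [21,-9,8]
    - [21,-9,8]
    - [21,-10,9]
  delta_rot:
    - [-5,0,0]
    - [-5,0,0]
    - [0,0,0]
    - [0,0,0]
    - [0,0,0]

```text
clock: 49.75
tcp_pos: [0.7041, -0.0692, 0.2721]
ee_rot: [-3.136, 0.065, 0.015]
wrist_force: [1.2, -0.9, -0.2]
finger_gap: 0.498
```

Request:
carry_out:
  dp:
    - [0,0,0]
    - [0,0,0]
    - [0,0,0]
  delta_rot:
    - [0,0,0]
    - [0,0,0]
    - [0,0,0]

```text
clock: 50.05
tcp_pos: [0.7031, -0.0721, 0.2733]
ee_rot: [-3.137, 0.071, 0.014]
wrist_force: [-1.2, -0.8, 0.2]
finger_gap: 0.503
```

```bash
python3 v3.py rr;python3 - <<'E'
from close import *
p,R,s=cur();print(p,R.as_rotvec())
a=cl(1.5,dx=.008,dz=.04)
plan([a],dpmax=15,rmax=5,rd=.5)
E
```

```text
50.15 [ 0.70321763 -0.07232924  0.27403095] [-3.13686379  0.0713198   0.01170347] j [-0.08905171  0.6783844   0.38042129  0.87795614 -0.23797661  1.62782343
  0.155446  ] [-0.7949958  -0.74689723 -0.28108479] 0.501262680143012
[ 0.70321763 -0.07232924  0.27403095] [-3.13686379  0.0713198   0.01170347]
dp [[11, -4, 6], [10.5, -3.5, 6.5], [11, -4, 6], [10.5, -3.5, 6.5]]  rot [[0, 0, 0], [0, 0, 0], [0, 0.5, 0.5], [0, 0, 0]]
end [ 0.7468 -0.0593  0.2489] [-3.137e+00  8.500e-02 -2.000e-03]
```

Request:
carry_out:
  dp:
    - [11,-4,6]
    - [10.5,-3.5,6.5]
    - [11,-4,6]
    - [10.5,-3.5,6.5]
    - [0,0,0]
  delta_rot:
    - [0,0,0]
    - [0,0,0]
    - [0,0.5,0.5]
    - [0,0,0]
    - [0,0,0]

```text
clock: 50.65
tcp_pos: [0.7474, -0.0577, 0.2458]
ee_rot: [-3.136, 0.083, 0.003]
wrist_force: [0.0, 0.2, -0.2]
finger_gap: 0.5
```

Request:
carry_out:
  dp:
    - [0,0,0]
    - [0,0,0]
    - [0,0,0]
  delta_rot:
    - [0,0,0]
    - [0,0,0]
    - [0,0,0]

```text
clock: 50.95
tcp_pos: [0.747, -0.0588, 0.2486]
ee_rot: [-3.137, 0.084, -0.002]
wrist_force: [0.4, 0.1, 0.0]
finger_gap: 0.501
```

```bash
python3 v3.py ss;python3 - <<'E'
from close import *
p,R,s=cur();print(p,R.as_rotvec())
def cr(n,b,k,o):
    x0,y0,x1,y1=b;cv2.imwrite('pics/'+o,cv2.resize(load(n)['pixels'][y0:y1,x0:x1,::-1],None,fx=k,fy=k,interpolation=cv2.INTER_CUBIC))
cr('ss_side',(250,70,350,170),6,'sss.png')
a=cl(1.5,dx=.008,dz=.0)
plan([a],dpmax=15,rmax=5,rd=.5)
E
```

```text
51.05 [ 0.74708971 -0.05857725  0.24834534] [-3.13652550e+00  8.37917142e-02 -1.31897319e-03] j [-0.08012662  0.78901881  0.37158731  0.74318472 -0.26533378  1.6419377
  0.11504107] [ 0.92532495 -0.19095029  0.26652227] 0.4945445624367298
[ 0.74708971 -0.05857725  0.24834534] [-3.13652550e+00  8.37917142e-02 -1.31897319e-03]
dp [[0, 0.5, 13], [-0.5, 0, 13.5], [0, 0.5, 13]]  rot [[0, 0, 0], [0, 0, 0], [0, 0, 0]]
end [ 0.7466 -0.0594  0.2088] [-3.137e+00  8.400e-02 -1.000e-03]
```

Request:
carry_out:
  dp:
    - [0,0.5,13]
    - [-0.5,0,13.5]
    - [0,0.5,13]
    - [0,0,0]
    - [0,0,0]
  delta_rot:
    - [0,0,0]
    - [0,0,0]
    - [0,0,0]
    - [0,0,0]
    - [0,0,0]

```text
clock: 51.55
tcp_pos: [0.7466, -0.0591, 0.2084]
ee_rot: [-3.136, 0.083, 0.0]
wrist_force: [-0.7, -0.3, -0.2]
finger_gap: 0.5
```

```bash
python3 v3.py tt;python3 - <<'E'
from close import *
p,R,s=cur();print(p,R.as_rotvec())
def cr(n,b,k,o):
    x0,y0,x1,y1=b;cv2.imwrite('pics/'+o,cv2.resize(load(n)['pixels'][y0:y1,x0:x1,::-1],None,fx=k,fy=k,interpolation=cv2.INTER_CUBIC))
cr('tt_side',(250,70,350,170),6,'tts.png')
plan([cl(t,dx=-.002) for t in np.arange(1.46,.5,-.075)],dpmax=20,rd=1)
E
```

```text
51.65 [ 0.74717388 -0.05923998  0.20938003] [-3.13671162e+00  8.30582013e-02 -3.13411958e-03] j [-0.0924718   0.78804026  0.36902074  0.84103445 -0.26271059  1.54672499
  0.12694002] [-0.15257144  0.75910584 -0.59997864] 0.49910098221519505
[ 0.74717388 -0.05923998  0.20938003] [-3.13671162e+00  8.30582013e-02 -3.13411958e-03]
dp [[-17, 0, 1], [-13, 0, 1], [-13, 0, 2], [-13, 0, 2], [-13, 0, 4]]  rot [[0, 0, 0], [0, 0, 0], [0, 0, 0], [0, 0, 0], [0, 0, 0]]
dp [[-12, 0, 5], [-12, 0, 6], [-12, 0, 7], [-11, 0, 7], [-10, 0, 9]]  rot [[0, 0, 0], [0, 0, 0], [0, 0, 0], [0, 0, 0], [0, 0, 0]]
dp [[-9, 0, 9], [-9, 0, 11], [-8, 0, 11]]  rot [[0, 0, 0], [0, 0, 0], [0, 0, 0]]
end [ 0.5955 -0.0509  0.1341] [-3.137e+00  8.300e-02 -3.000e-03]
```

Request:
carry_out:
  dp:
    - [-8,0,0]
    - [-9,0,1]
    - [-13,0,1]
    - [-13,0,2]
    - [-13,0,2]
  delta_rot:
    - [0,0,0]
    - [0,0,0]
    - [0,0,0]
    - [0,0,0]
    - [0,0,0]

```text
clock: 52.15
tcp_pos: [0.6917, -0.0562, 0.2034]
ee_rot: [-3.137, 0.083, -0.007]
wrist_force: [1.5, -1.1, -1.2]
finger_gap: 0.498
```

```bash
python3 v3.py uu;python3 - <<'E'
from close import *
p,R,s=cur();print(p,s['wrist_force'])
def cr(n,b,k,o):
    x0,y0,x1,y1=b;cv2.imwrite('pics/'+o,cv2.resize(load(n)['pixels'][y0:y1,x0:x1,::-1],None,fx=k,fy=k,interpolation=cv2.INTER_CUBIC))
cr('uu_side',(240,70,350,180),5.5,'uus.png')
plan([cl(t,dx=-.002) for t in np.arange(1.15,.5,-.075)],dpmax=20,rd=1)
E
```

```text
52.25 [ 0.69019976 -0.05620148  0.2035844 ] [-3.13611113e+00  8.37090061e-02 -1.86844295e-03] j [-0.14169536  0.6462826   0.37766295  1.10533793 -0.23081483  1.42796982
  0.144946  ] [ 0.0328396  -0.63326659  0.21461064] 0.49882668844693484
[ 0.69019976 -0.05620148  0.2035844 ] [ 0.0328396  -0.63326659  0.21461064]
dp [[-13, 0, 5], [-13, 0, 5], [-12, 0, 6], [-11, 0, 7], [-11, 0, 8]]  rot [[-0.5, 0, 0], [0, 0, 0], [0, 0, 0], [0, 0, 0], [0, 0, 0]]
dp [[-10, 0, 8], [-10, 0, 10], [-8, 0, 11], [-8, 0, 11]]  rot [[0, 0, 0], [0, 0, 0], [0, 0, 0], [0, 0, 0]]
end [ 0.5944 -0.0513  0.1325] [ 3.136e+00 -8.400e-02  2.000e-03]
```

Request:
carry_out:
  dp:
    - [-13,0,5]
    - [-13,0,5]
    - [-12,0,6]
    - [-11,0,7]
    - [-11,0,8]
  delta_rot:
    - [0,0,0]
    - [0,0,0]
    - [0,0,0]
    - [0,0,0]
    - [0,0,0]

```text
clock: 52.75
tcp_pos: [0.6327, -0.053, 0.1724]
ee_rot: [-3.137, 0.083, -0.008]
wrist_force: [2.1, 0.6, -0.0]
finger_gap: 0.499
```

Request:
carry_out:
  dp:
    - [-10,0,8]
    - [-10,0,10]
    - [-8,0,11]
    - [0,0,0]
    - [0,0,0]
  delta_rot:
    - [0,0,0]
    - [0,0,0]
    - [0,0,0]
    - [0,0,0]
    - [0,0,0]

```text
clock: 53.25
tcp_pos: [0.6039, -0.0513, 0.1428]
ee_rot: [-3.137, 0.083, -0.002]
wrist_force: [-0.5, 0.6, -0.4]
finger_gap: 0.497
```

```bash
python3 v3.py vv;python3 - <<'E'
from close import *
p,R,s=cur();print(p,s['wrist_force'])
def cr(n,b,k,o):
    x0,y0,x1,y1=b;cv2.imwrite('pics/'+o,cv2.resize(load(n)['pixels'][y0:y1,x0:x1,::-1],None,fx=k,fy=k,interpolation=cv2.INTER_CUBIC))
cr('vv_side',(200,90,330,220),4.6,'vvs.png')
E
```

```text
53.35 [ 0.60418963 -0.0514115   0.14302951] [-3.13667759  0.08322135 -0.00330993] j [-0.19926175  0.49916824  0.37928208  1.49501248 -0.19700256  1.18294882
  0.15935072] [-0.00893666  0.06838797  0.6794954 ] 0.4992856324109765
[ 0.60418963 -0.0514115   0.14302951] [-0.00893666  0.06838797  0.6794954 ]
```

Request:
carry_out:
  dp:
    - [-4,0,-12]
    - [-2,0,-22]
    - [0,0,-30]
    - [0,0,-30]
    - [0,0,-25]
  delta_rot:
    - [0,0,0]
    - [0,0,0]
    - [0,0,0]
    - [0,0,0]
    - [0,0,0]

```text
clock: 53.85
tcp_pos: [0.5975, -0.0517, 0.2645]
ee_rot: [-3.137, 0.084, -0.005]
wrist_force: [0.9, -0.3, 0.7]
finger_gap: 0.501
```

```bash
python3 v3.py ww;python3 - <<'E'
from close import *
p,R,s=cur();print(p,s['wrist_force'])
def cr(n,b,k,o):
    x0,y0,x1,y1=b;cv2.imwrite('pics/'+o,cv2.resize(load(n)['pixels'][y0:y1,x0:x1,::-1],None,fx=k,fy=k,interpolation=cv2.INTER_CUBIC))
cr('ww_side',(220,110,350,240),4.6,'wws.png')
# predicted front top corner / lip for theta -> fit theta from picture later
sn=load('ww_side')
for th in(.5,.58,.66):
    x=-.16*np.cos(th)+.1*np.sin(th);z=.16*np.sin(th)+.1*np.cos(th)
    q=[st(.08+x,y,.04+z) for y in(.138,-.138)]
    print(th,((proj(sn,q)-[220,110]+.5)*4.6).round(0).tolist())
E
```

```text
53.95 [ 0.5995764  -0.05222601  0.26712902] [-3.13706241  0.08352983 -0.01695312] j [-0.20788449  0.41104343  0.40217575  1.31501405 -0.16333744  1.43654109
  0.13107801] [ 0.65559232 -0.3211448  -0.03670099] 0.4995137031067383
[ 0.5995764  -0.05222601  0.26712902] [ 0.65559232 -0.3211448  -0.03670099]
0.5 [[161.0, 115.0], [394.0, 327.0]]
0.58 [[180.0, 102.0], [416.0, 311.0]]
0.66 [[199.0, 90.0], [438.0, 296.0]]
```

Run:
```python
from close import *
from plan import *
from lev import *
import numpy as np
p,R,s=cur();print(p,s['clock'],s['wrist_force'])
def tgt(th,r,dz=0):
    x=-r*np.cos(th)+.1*np.sin(th);z=r*np.sin(th)+.1*np.cos(th)
    return st(.08+x,0,.04+z+dz)
for th,r in [(.6,.145),(.5,.14),(.4,.135),(.3,.13),(.2,.12),(.1,.115),(0,.11),(-.03,.11)]: print(th,np.round(tgt(th,r),4))
wp=[(tgt(.6,.145,.035),R),(tgt(.6,.145,.005),R)]
plan(wp,dpmax=20)
```

```text
[ 0.5995764  -0.05222601  0.26712902] 53.95 [ 0.65559232 -0.3211448  -0.03670099]
0.6 [ 0.7048 -0.057   0.2044]
0.5 [ 0.6931 -0.0564  0.1949]
0.4 [ 0.6826 -0.0558  0.1847]
0.3 [ 0.6734 -0.0553  0.174 ]
0.2 [ 0.6703 -0.0552  0.1618]
0.1 [ 0.6636 -0.0548  0.151 ]
0 [ 0.658  -0.0545  0.14  ]
-0.03 [ 0.6551 -0.0544  0.1367]
dp [[17, 0, 5], [18, 0, 5], [17, 0, 4], [18, -1, 5], [17, 0, 5]]  rot [[0, 0, 0], [0, 0, 0], [0, 0, 0], [0, 0, 0], [0, 0, 0]]
dp [[18, 0, 5], [0, 0, 15], [0, 0, 15]]  rot [[0, 0, 0], [0, 0, 0], [0, 0, 0]]
end [ 0.7051 -0.0566  0.2093] [-3.137  0.084 -0.017]
```

Request:
carry_out:
  dp:
    - [17,0,4]
    - [18,0,4]
    - [17,0,4]
    - [18,-1,4]
    - [17,0,4]
  delta_rot:
    - [0,0,0]
    - [0,0,0]
    - [0,0,0]
    - [0,0,0]
    - [0,0,0]
  hand: 1

```text
clock: 54.45
tcp_pos: [0.6843, -0.0547, 0.2406]
ee_rot: [-3.136, 0.083, 0.001]
wrist_force: [0.3, 0.1, 0.1]
finger_gap: 0.001
```

Request:
carry_out:
  dp:
    - [18,0,4]
    - [0,0,0]
    - [0,0,0]
  delta_rot:
    - [0,0,0]
    - [0,0,0]
    - [0,0,0]

```text
clock: 54.75
tcp_pos: [0.7012, -0.056, 0.2364]
ee_rot: [-3.137, 0.084, 0.003]
wrist_force: [-0.5, -0.4, -0.4]
finger_gap: -0.001
```

Run:
```python
from close import *
from plan import *
from lev import *
import numpy as np
p,R,s=cur();print(p,s['clock'],s['wrist_force'],s['finger_gap'])
def tgt(th,r,dz=0):
    x=-r*np.cos(th)+.1*np.sin(th);z=r*np.sin(th)+.1*np.cos(th)
    return st(.08+x,0,.04+z+dz)
plan([(tgt(.6,.145,.006),R)],dpmax=10)
print(R.as_matrix() if hasattr(R,'as_matrix') else R)
```

```text
[ 0.70124505 -0.05604097  0.23636227] 54.75 [-0.50714932 -0.38572763 -0.40304223] -0.0009976927669452487
dp [[1, 0, 9], [1, 1, 8], [2, 0, 9]]  rot [[0, 0, 0], [0, 0, 0], [0, 0, 0]]
end [ 0.7051 -0.0572  0.2104] [-3.137e+00  8.400e-02  3.000e-03]
[[ 0.99857826 -0.05327565 -0.00177811]
 [-0.05326851 -0.99857282  0.00384651]
 [-0.0019805  -0.00374633 -0.99999102]]
```

Request:
carry_out:
  dp:
    - [1,0,9]
    - [0,0,8]
    - [0,0,8]
    - [0,0,5]
  delta_rot:
    - [0,0,0]
    - [0,0,0]
    - [0,0,0]
    - [0,0,0]

```text
clock: 55.15
tcp_pos: [0.7021, -0.0556, 0.2063]
ee_rot: [-3.136, 0.083, 0.002]
wrist_force: [-0.8, -0.5, 2.5]
finger_gap: -0.001
```

Request:
carry_out:
  dp:
    - [-4,0,4]
    - [-5,0,5]
    - [-5,0,5]
  delta_rot:
    - [0,0,0]
    - [0,0,0]
    - [0,0,0]

```text
clock: 55.45
tcp_pos: [0.6885, -0.0551, 0.1934]
ee_rot: [-3.137, 0.083, -0.001]
wrist_force: [0.4, 0.1, 3.3]
finger_gap: -0.003
```

Contact with the expected ~2–3 N; continuing down.

Request:
carry_out:
  dp:
    - [-4,0,4]
    - [-4,0,5]
    - [-4,0,5]
    - [-3,0,5]
    - [-2,0,5]
  delta_rot:
    - [0,0,0]
    - [0,0,0]
    - [0,0,0]
    - [0,0,0]
    - [0,0,0]

```text
clock: 55.95
tcp_pos: [0.6713, -0.054, 0.1686]
ee_rot: [-3.136, 0.083, 0.001]
wrist_force: [-0.5, 0.5, 2.2]
finger_gap: 0.003
```

Request:
carry_out:
  dp:
    - [-2,0,5]
    - [-2,0,5]
    - [-2,0,4]
    - [-2,0,4]
  delta_rot:
    - [0,0,0]
    - [0,0,0]
    - [0,0,0]
    - [0,0,0]

```text
clock: 56.35
tcp_pos: [0.6635, -0.0535, 0.1505]
ee_rot: [-3.136, 0.083, 0.001]
wrist_force: [-1.9, -0.5, 2.1]
finger_gap: 0.002
```

Request:
carry_out:
  dp:
    - [-1,0,3]
    - [-1,0,3]
    - [-1,0,2]
    - [0,0,1]
    - [0,0,0]
  delta_rot:
    - [0,0,0]
    - [0,0,0]
    - [0,0,0]
    - [0,0,0]
    - [0,0,0]

```text
clock: 56.85
tcp_pos: [0.6611, -0.0533, 0.1418]
ee_rot: [-3.136, 0.083, -0.001]
wrist_force: [0.2, -0.0, 0.4]
finger_gap: -0.001
```

Request:
carry_out:
  dp:
    - [0,0,1]
    - [0,0,0]
  delta_rot:
    - [0,0,0]
    - [0,0,0]

```text
clock: 57.05
tcp_pos: [0.661, -0.0532, 0.141]
ee_rot: [-3.136, 0.083, -0.0]
wrist_force: [-0.5, 0.8, 1.3]
finger_gap: -0.0
```

Request:
carry_out:
  dp:
    - [0,0,1]
    - [0,0,1]
    - [0,0,0]
  delta_rot:
    - [0,0,0]
    - [0,0,0]
    - [0,0,0]

```text
clock: 57.35
tcp_pos: [0.661, -0.0533, 0.1402]
ee_rot: [-3.136, 0.083, -0.001]
wrist_force: [-1.8, 0.9, 5.3]
finger_gap: 0.001
```

Request:
carry_out:
  dp:
    - [0,0,1]
    - [0,0,0]
  delta_rot:
    - [0,0,0]
    - [0,0,0]

```text
clock: 57.55
tcp_pos: [0.6611, -0.0533, 0.1402]
ee_rot: [-3.136, 0.083, -0.002]
wrist_force: [-4.5, 0.3, 7.4]
finger_gap: 0.001
```

Stopped at z = 0.140 with the force rising: shut on its stop. Lifting away.

Request:
carry_out:
  dp:
    - [0,0,-10]
    - [0,0,-25]
    - [0,0,-35]
    - [0,0,-35]
    - [-20,0,-35]
  delta_rot:
    - [0,0,0]
    - [0,0,0]
    - [0,0,0]
    - [0,0,0]
    - [0,0,0]

```text
clock: 58.05
tcp_pos: [0.6423, -0.0526, 0.2785]
ee_rot: [-3.137, 0.082, -0.002]
wrist_force: [0.1, -0.3, 0.6]
finger_gap: -0.0
```

Request:
carry_out:
  dp:
    - [-40,0,-15]
    - [-40,0,0]
    - [-40,0,0]
    - [-40,0,0]
    - [-30,0,0]
  delta_rot:
    - [0,0,0]
    - [0,0,0]
    - [0,0,0]
    - [0,0,0]
    - [0,0,0]

```text
clock: 58.55
tcp_pos: [0.4493, -0.0428, 0.2934]
ee_rot: [-3.136, 0.083, -0.002]
wrist_force: [1.2, 0.4, -0.4]
finger_gap: 0.004
```

Request:
carry_out:
  dp:
    - [0,0,0]
    - [0,0,0]
    - [0,0,0]
    - [0,0,0]
    - [0,0,0]
  delta_rot:
    - [0,0,0]
    - [0,0,0]
    - [0,0,0]
    - [0,0,0]
    - [0,0,0]

```text
clock: 59.05
tcp_pos: [0.4519, -0.0429, 0.2928]
ee_rot: [-3.137, 0.084, 0.0]
wrist_force: [0.1, 0.0, -0.4]
finger_gap: 0.001
```

```bash
python3 - <<'E'
from h import *
from cell import arm
import cv2
from lev import st
import numpy as np
for n in ('side','top'):
    c=snap(n,f'pics/final_{n}.png')
    try:
        for nm,pt in [('lipL',(-.104,.06,.042)),('lipR',(-.104,-.06,.042)),('topFL',(-.08,.138,.14)),('topFR',(-.08,-.138,.14))]: print(n,nm,proj(c,st(*pt)))
    except Exception as e: print(e)
s=arm.sense();print(s['clock'],s['tcp_pos'],s['wrist_force'])
E
ls -t pics | head; ls -rt pics | head -4
```

```text
side lipL [[237.861984   201.11144439]]
side lipR [[256.88007811 223.90076733]]
side topFL [[233.78638882 158.436043  ]]
side topFR [[280.63180841 208.15635525]]
top lipL [[255.37880584 193.248075  ]]
top lipR [[293.64818375 195.55751353]]
top topFL [[228.64958368 179.82276003]]
top topFR [[322.7028131  185.43568634]]
59.15 [ 0.45158371 -0.04288446  0.29281679] [ 0.19689716 -0.54790843 -0.99097901]
wws.png
ww_top.png
ww_side.png
vvs.png
vv_top.png
vv_side.png
uus.png
uu_top.png
uu_side.png
tts.png
side0.png
top0.png
c1.png
c2.png
```

Run:
```python
from h import *
from cell import arm,optics
import cv2
for n in ('side','top'):
    im=optics.snapshot(n)['pixels'][:,:,::-1]
    a=cv2.imread(f'pics/{n}0.png'); print(None if a is None else a.shape)
    cv2.imwrite(f'pics/fin_{n}.png',cv2.resize(im,(800,600),interpolation=cv2.INTER_CUBIC))
```

```text
(384, 512, 3)
(384, 512, 3)
```

View pics/fin_side.png

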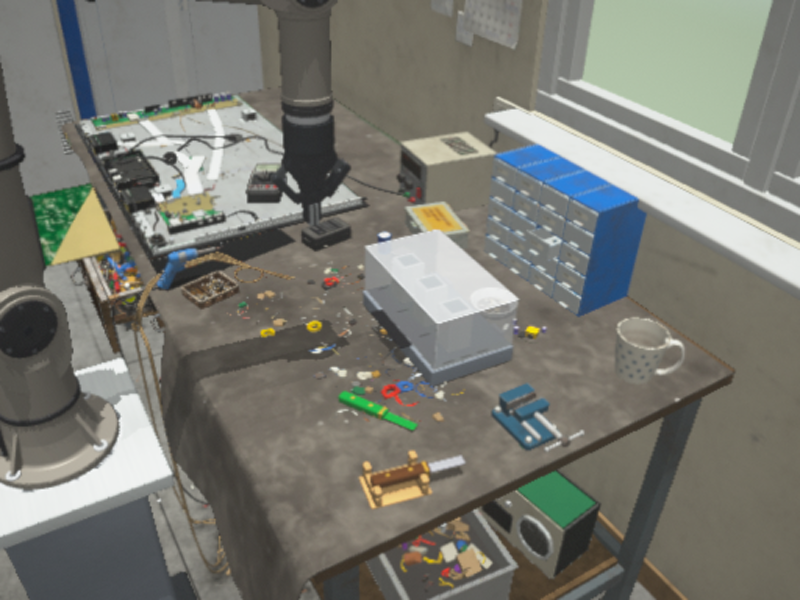

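View pics/fin_top.png

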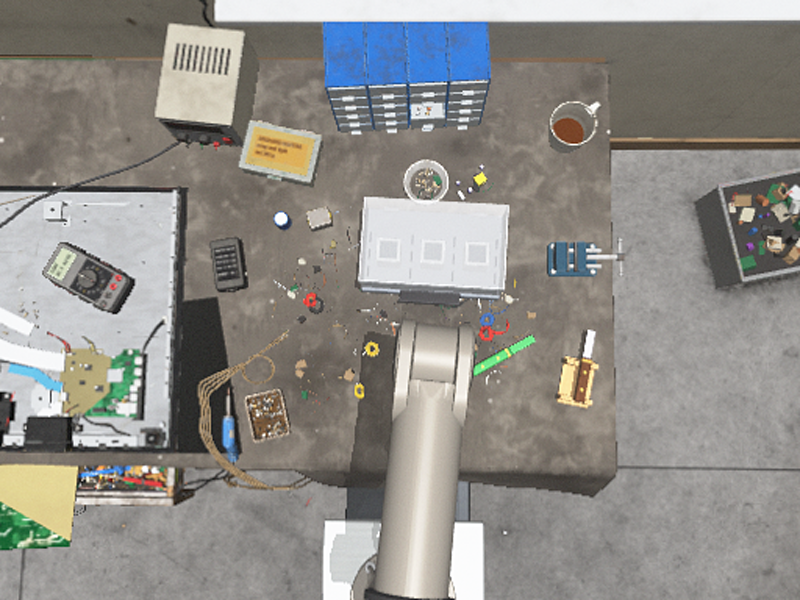

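View pics/top0.png

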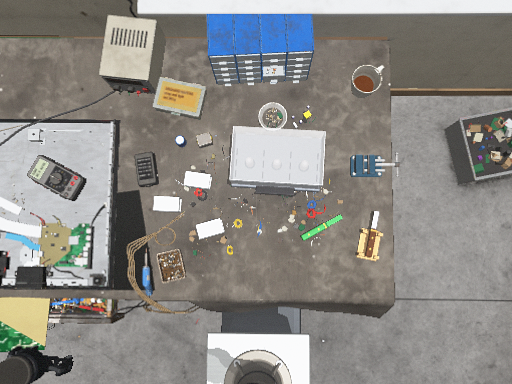

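Run:
```python
from h import *
from cell import optics
import cv2,numpy as np
out=[]
for n,bs in (('top',[(220,110,120,90),(120,120,100,75),(345,200,50,75)]),('side',[(220,135,130,120),(170,130,110,60),(220,280,90,50)])):
    a=cv2.imread(f'pics/{n}0.png');b=optics.snapshot(n)['pixels'][:,:,::-1]
    for x,y,w,h in bs:
        r=[cv2.resize(i[y:y+h,x:x+w],(260,195)) for i in (a,b)]
        out.append(np.vstack(r))
cv2.imwrite('pics/fincmp.png',cv2.resize(np.vstack([np.hstack(out[:3]),np.hstack(out[3:])]),(780,600)))
```

```text
(no output)
```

View pics/fincmp.png

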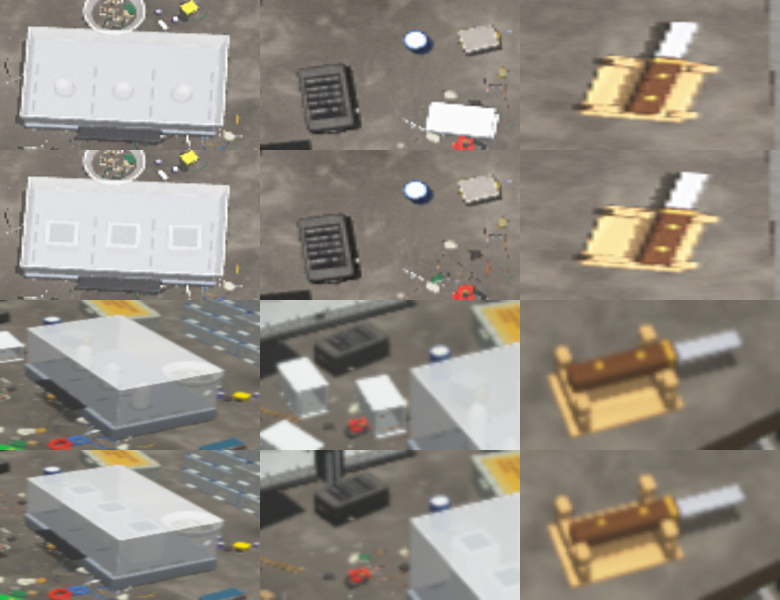

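```bash
python3 -c "
from cell import ticket,arm
print(arm.sense()['wrist_force']);print(ticket.sign_off())"
```

```text
[-1.18402497 -0.17913452 -1.01630705]
the job is handed in; nothing more can be done
None
```

The job is done and handed in at about 59 s on the robot's clock, well inside the 192 s limit.

I levered the cover fully up with the blade opener and laid the opener back in its rest. All three cups went upside down onto the three pegs, including one that had been knocked aside along the way. I then swung the cover shut, pressing on its top plate with about 2–7 N.

**Last checks:**
- **Cover:** the finger stopped on the cover's top at 140 mm above the bench with the force rising. In both views the cover's outline and lip match the first pictures.
- **Cups:** all three show under the cover, in a row and flat on the stand.
- **Opener:** it lies flat in both forks, about 5 mm to one side of where it started but still inside the slots.
- **Transformer and adapter:** both look unmoved compared with the first pictures.
- **Arm:** it is parked clear of everything.

No check failed. The one disagreement was that heights worked out from the side camera came out about 4 mm too high, so I relied on contact to confirm the final heights.

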